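Restock the underglaze jar lane

TASK

A jar has hung up partway down one lane of the underglaze rack: stand the spare jar from the table in that lane behind it, then push the row down under the clear hood until the front jar rests against its stop and the spare jar is up against it, both still standing square on the lane. Ease them home: the stop is a spring-loaded release and must not be pushed over. Leave the other lane's jar, the cup and the tall bottle where they are.

Things in the scene. Friction and masses are not known exactly. Their poses are not given: they have to be found in the camera images.
- rack: Plywood gravity rack, two jar lanes side by side, fixed to the table, high loading end towards the loose things. Origin: on the lane floor midway between the lanes, at the uphill faces of the stops, 75 mm above the table. x: down the lanes (22 degrees below level, towards the robot's right); y: across, to the left seen from the loading end; z: square to the floor. Rack sizes below: these axes, mm.
- left_stop (a point): On the floor, mid left lane, at the uphill face of its stop: rack (0, 36, 0), rack axes. Lanes: centres y = +36 (left), -36 (right), each 63 wide between a 9 thick divider and 9 thick side boards, all 16 high. Floor x = -250 to 0, then a run-out to a lip at x = 70. The floor is gritty: jars stay where they are left on it and must be pushed all the way (less than 3 N for two).
- left_load (a point): On the floor, mid left lane, in the open loading part: rack (-205, 36, 0), rack axes. A jar standing here is clear of the hood, with open air above it and the lane beside it empty.
- hood_edge (a point): Middle, at the underside, of the uphill edge of the clear acrylic hood over both lanes: rack (-148, 0, 93), rack axes; the edge has an aluminium trim, 10 high. From there to x = +30 the top sheet is 96 (underside) to 100 above the floor; it stands on four slim posts outside the lanes (y = +-79; x = -125 and 20), open under its edge and at the sides.
- stop_left (a joint): Escapement rocker of the left lane: steel stop plate 30 wide, standing 40 above the floor, on a shaft 12 below the floor. 0 = up, holding; grows (rad) as the plate is pushed over down the slope, 1.35 = flat. A spring holds it up: it starts to give at about 9 N pushed near its top (more lower down), resists some 0.4 N more per mm, and springs back, carrying the jars back with it.
- stop_right (a joint): The same for the right lane.
- hung_jar: Straight-sided white plastic jar with a black screw lid and plain paper label, 56 mm diameter, 78 tall, about 0.2 kg, standing in the left lane under the hood, 20 to 60 mm short of its stop. Origin: centre of its underside; z along its axis, square to the lane floor. Pushed below mid height (39) it slides without tipping.
- spare_jar: An identical jar (56 mm diameter, 78 tall) standing upright on the table, left of the rack. Origin: centre of its underside; z along its axis, up.
- home_jar: An identical jar already resting against the stop of the right lane; to be left alone. Origin: centre of its underside.
- cup: Unglazed terracotta cup, 76 mm across the mouth, 85 tall, on the table left of the rack; to be left alone. Origin: centre of its underside.
- tall_bottle: White plastic bottle with a cap, 60 mm diameter, 155 tall, on the table left of the rack; to be left alone. Origin: centre of its underside.
Not all that is in view belongs to the job. Leave any red or yellow look-alike of the spare_jar alone.

How it is judged:
On the way:
1. the spare jar stands on the floor of the left lane, behind the hung-up jar (y of spare_jar in the frame of rack between 0.03 and 0.042 m and z of spare_jar in the frame of rack between -0.004 and 0.005 m and angle between the z axis of spare_jar and the z axis of rack, either way round below 0.08 rad and x of spare_jar in the frame of rack between -0.245 and -0.12 m), for 0.2 s.
At the end, for the whole second after the job is handed in: Both jars stand square in the left lane, at rest and released: hung-up jar within 3 mm of the stop, spare jar within 3 mm of it; both stops up (under 0.05 rad); right lane's jar still at its stop (5 mm); cup and bottle upright, within 20 mm of their places (y of hung_jar in the frame of rack between 0.03 and 0.042 m and z of hung_jar in the frame of rack between -0.004 and 0.005 m and angle between the z axis of each of hung_jar, spare_jar and the z axis of rack, either way round below 0.08 rad and x of hung_jar in the frame of rack between -0.0315 and -0.024 m and y of spare_jar in the frame of rack between 0.03 and 0.042 m and z of spare_jar in the frame of rack between -0.004 and 0.005 m and distance between spare_jar and hung_jar below 0.0595 m and x of spare_jar in the frame of rack between -0.0905 and -0.075 m and value of joint each of stop_left, stop_right below 0.05 rad and x of home_jar in the frame of rack between -0.034 and -0.024 m and linear speed of each of hung_jar, spare_jar below 0.01 m/s and distance of each of cup, tall_bottle from where it was at the start of the episode below 0.02 m and angle between each of cup, tall_bottle's own z axis and vertical below 0.1 rad); the robot touches nothing.
It fails at once if the left stop is pushed over by more than 0.35 rad (value of joint stop_left above 0.35 rad).
It fails at once if the right lane's jar is moved more than 15 mm or its stop pushed over (distance of home_jar from where it was at the start of the episode above 0.015 m or value of joint stop_right above 0.35 rad).
It fails at once if the cup or the tall bottle is moved more than 20 mm (distance of any of cup, tall_bottle from where it was at the start of the episode above 0.02 m).
It fails at once if a jar is knocked over (leaning more than 57 degrees) (angle between any of spare_jar, hung_jar's own z axis and vertical above 1 rad).
It also fails if it takes over 50 s, if anything falls off the work surface, if the arm or the gripper's body presses on something with over 40 N, if the wrist force passes 120 N, or if a joint passes its speed limit or range.

ROBOT

A 6-joint arm with a two-finger parallel gripper is mounted at the origin on the work surface. World frame = base frame: x ahead of the robot, y to its left, z up, the work surface at z = 0. Lengths are in m, angles in rad, forces in N, time in s.
With the tool pointing down it reaches from about 0.375 to 0.9 m from the base axis. Payload 3.1 kg.
Tool frame: the origin (TCP) lies midway between the tips of the shut fingers; the grasp point (between the pads) lies 19 mm behind it; z points along the fingers, y is the direction in which the jaws open and shut (so a half turn about z gives the same grasp; the last joint's range is limited). The gripper opens to 85 mm and grips with 20 to 120 N. Pads are 22 mm wide; open, the fingers measure 114 mm over their backs; the gripper's body (76 mm by 85 mm) begins 54 mm behind the grasp point. The pads swing forward as they close: fully open they stand 13 mm farther back than shut.
Start: joints at [-1.528, 0.527, 1.433, -0, 1.181, -0.178], TCP at [0.138, -0.61, 0.231] pointing down, gripper open.
Joint ranges: [-3.08, 3.08], [-0.75, 2.2], [0.22, 2.44], [-1.43, 4.57], [0, 2.65], [-2.85, 2.85]. Speed limits (rad/s): [2.79, 2.79, 3.14, 3.14, 3.14, 3.14].

INTERFACE

Orientations are given as [roll, pitch, yaw] about the fixed x, y, z axes, in that order (R = Rz(yaw) Ry(pitch) Rx(roll)).
In Python, from cell import readout, read_camera, camera_info, order gives the robot as it stands. The module is installed in compiled form; this text tells all that it offers.
- The arm moves only by the tool send_rows, never from a script. Its argument "deltas" is a list of rows, each an object of numbers: "x", "y", "z": the shift along the tool's x, y, z in cm; "twist": the turn about the tool's z in degrees. In form: [{"x": .., "y": .., "z": .., "twist": ..}, ...]. A call has 1 to 5 rows; each row shifts and turns the pose as measured when the row begins, along the tool's axes as they then stand; what a row does not reach is not made up. A row lasts 1/8 s, in which the tool goes at most 62.5 mm and 10.7 degrees, less where a joint would pass 70% of its speed; a pose out of reach is approached as far as the arm can. A call with a gripper value outside its range is refused whole. "gripper" is the opening in per cent of the stroke, from 0 (shut) to 100 (fully open), set as the call begins (left out, the last holds). The fingers move at their own pace and stop on an object; "newtons" is the grip in N (left out, the last holds). Time passes only in rows, so rows that do not move let the fingers close. It gives the time, the measured TCP pose, the force and the opening at its end, in the units of the state.
- readout.read_state(): the state, without advancing time (a new reading comes with each control period).
- read_camera(name): name is "side" or "top" or "wrist"; returns the picture (420x560x3 uint8, red, green, blue); there is no depth.
- camera_info(name): a dict with "camera_matrix" (3x3 intrinsics, pixels), "world_from_camera" (4x4, takes a point from camera to world coordinates). Camera axes: x right, y down, z forward; pixel columns grow to the right and rows downward; lengths in m; the calibration is good to about 2 mm. The wrist camera is an equidistant fisheye: a pixel r from the principal point sees the ray r / f radians off the axis. A picture is of the moment at which its call begins: read the wrist's pose just before it. camera_info takes no time and is no camera call; for the wrist camera it gives the pose at the moment of the call.
- order.finish_job(): hands the job in, once; it reports no verdict.
The state is a dict: "clock": time; "joint_positions": joint angles; "joint_vel": joint speeds; "joint_efforts": joint torques, N m; "eef_pos": TCP position; "orientation": TCP orientation; "contact_force": force on the tool from outside, world axes, zero at the start; "wrist_torque": the same for the moment, N m; "width": opening from 0.0 (shut) to 1.0 (fully open).
Only numpy, scipy, OpenCV 4.12 (cv2) and the standard library are available. Lean on these libraries where they do the work, as an engineer would, in place of code of your own. Each camera call takes 0.05 s, during which the arm holds its last target.

## Working session

There is one attempt and no reset: what is moved stays moved. The work goes in short steps, Python scripts to look and compute and a tool call to move; the robot and the scene stay as the last step left them, time stands still between calls to the robot, and variables do not carry over. Pictures are saved under pics/ and viewed, and the job is handed in when it is done.

Besides the shell and the picture viewer there is one more tool, called after ">>>" by a JSON object that holds its "name" and its "arguments". send_rows: Moves the arm, as the interface text tells. Its arguments: {"type":"object","properties":{"deltas":{"type":"array"},"gripper":{"type":"number"},"newtons":{"type":"number"}},"required":["deltas"]}

```bash
mkdir -p pics; ls; python3 - <<'E'
from cell import readout, read_camera, camera_info, order
import cv2,json
print(readout.read_state())
for n in ["side","top","wrist"]:
    ci=camera_info(n); print(n,ci)
    im=read_camera(n); cv2.imwrite(f"pics/{n}0.png",cv2.cvtColor(im,cv2.COLOR_RGB2BGR))
E
```

```text
pics
{'clock': 0.0, 'joint_positions': array([-1.52751221e+00,  5.28489005e-01,  1.43388322e+00, -1.63177097e-05,
        1.18138014e+00, -1.78510756e-01]), 'joint_vel': array([-0.00052188,  0.0005607 , -0.001577  ,  0.00020914, -0.00070458,
       -0.00073187]), 'joint_efforts': array([-1.33955713e-03, -4.42357957e+01, -1.78025275e+01, -2.95729014e-04,
        8.53933976e-03,  1.39504084e-05]), 'eef_pos': array([ 0.13747494, -0.60897365,  0.23032564]), 'orientation': array([-3.13946458e+00, -3.68644812e-04,  2.21800693e-01]), 'contact_force': array([ 0.01032909,  0.06462682, -0.8645296 ]), 'wrist_torque': array([ 0.03826336, -0.05027585,  0.0203792 ]), 'width': 1.002232143165243}
side {'camera_matrix': array([[475.8087109 ,   0.        , 267.47145246],
       [  0.        , 475.8087109 , 209.96727578],
       [  0.        ,   0.        ,   1.        ]]), 'world_from_camera': array([[-0.41049437, -0.70140995,  0.58268212, -0.0904522 ],
       [-0.91174961,  0.32579789, -0.25013672,  0.4292635 ],
       [-0.01438823, -0.63393991, -0.77324845,  0.94624155],
       [ 0.        ,  0.    
[... 320 characters left out ...]
218037,  0.01988599,  0.14812122],
       [-0.02135613, -0.13569795, -0.99052006,  0.96981083],
       [ 0.        ,  0.        ,  0.        ,  1.        ]])}
wrist {'camera_matrix': array([[325.1922621 ,   0.        , 279.44562001],
       [  0.        , 325.1922621 , 207.08550228],
       [  0.        ,   0.        ,   1.        ]]), 'world_from_camera': array([[ 2.20191896e-01, -9.35911726e-01, -2.74926844e-01,
         2.07689802e-01],
       [-9.75456371e-01, -2.11447570e-01, -6.14393538e-02,
        -5.92162716e-01],
       [-6.30801346e-04,  2.81707590e-01, -9.59500097e-01,
         3.73077363e-01],
       [ 0.00000000e+00,  0.00000000e+00,  0.00000000e+00,
         1.00000000e+00]])}
```

View pics/side0.png

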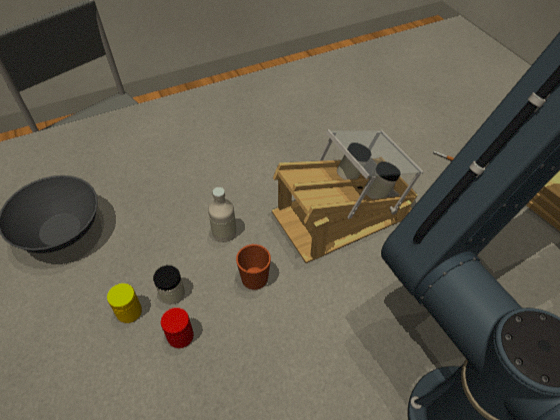

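View pics/top0.png

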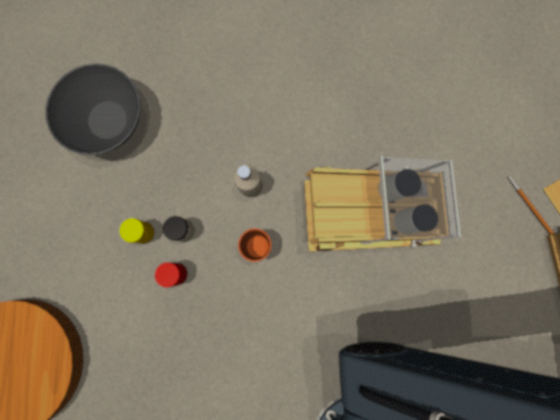

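View pics/wrist0.png

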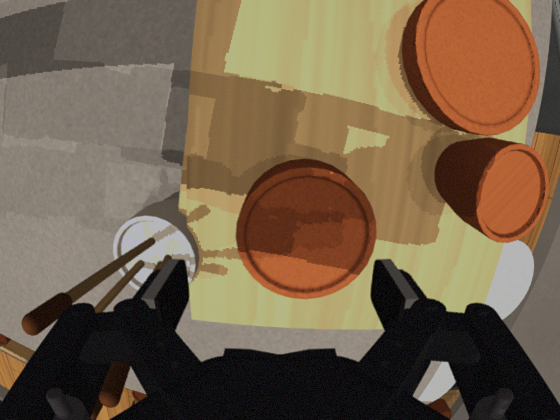

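Side view: a black-lidded jar at (167,283), yellow and red look-alikes at (123,302) and (178,328), the cup at (254,266), the bottle at (222,215). The rack is at about (345,195), with two black-lidded jars under the hood. Top view: the spare's lid is at (176,228), and the left lane is the upper one, with the hung jar at (408,183). A brush lies at (530,210).

Next I'll look closer and set up triangulation.

```bash
cat > h.py <<'E'
import numpy as np, cv2
from cell import readout, read_camera, camera_info
def snap(n,name):
    im=read_camera(n); cv2.imwrite(f"pics/{name}.png",cv2.cvtColor(im,cv2.COLOR_RGB2BGR)); return im
def ray(n,u,v,ci=None):
    ci=ci or camera_info(n);K=ci["camera_matrix"];T=ci["world_from_camera"]
    d=np.array([(u-K[0,2])/K[0,0],(v-K[1,2])/K[1,1],1.])
    if n=="wrist":
        a,b=d[:2]; r=np.hypot(a,b); d=np.array([np.sin(r)*a/max(r,1e-9),np.sin(r)*b/max(r,1e-9),np.cos(r)])
    d=T[:3,:3]@d; return T[:3,3],d/np.linalg.norm(d)
def tri(rays):
    A=np.zeros((3,3));b=np.zeros(3)
    for o,d in rays:
        P=np.eye(3)-np.outer(d,d);A+=P;b+=P@o
    p=np.linalg.solve(A,b); return p,[np.linalg.norm((np.eye(3)-np.outer(d,d))@(p-o)) for o,d in rays]
def onz(n,u,v,z,ci=None):
    o,d=ray(n,u,v,ci);return o+d*(z-o[2])/d[2]
def proj(n,p,ci=None):
    ci=ci or camera_info(n);K=ci["camera_matrix"];T=ci["world_from_camera"]
    c=T[:3,:3].T@(np.asarray(p)-T[:3,3])
    if n=="wrist":
        r=np.hypot(c[0],c[1]);th=np.arctan2(r,c[2]);c=np.array([th*c[0]/r,th*c[1]/r,1])
    return K[0,0]*c[0]/c[2]+K[0,2],K[1,1]*c[1]/c[2]+K[1,2]
E
python3 - <<'E'
import cv2
t=cv2.imread('pics/top0.png');s=cv2.imread('pics/side0.png')
cv2.imwrite('pics/c1.png',cv2.resize(t[145:265,295:475],None,fx=4.4,fy=4.4,interpolation=cv2.INTER_CUBIC)[:600])
cv2.imwrite('pics/c2.png',cv2.resize(s[120:265,265:435],None,fx=4.1,fy=4.1,interpolation=cv2.INTER_CUBIC)[:600])
a=cv2.resize(t[200:300,100:220],None,fx=3.3,fy=3.3);b=cv2.resize(s[250:350,95:215],None,fx=3.3,fy=3.3)
cv2.imwrite('pics/c3.png',cv2.hconcat([a,b]))
E
```

```text
(no output)
```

View pics/c1.png

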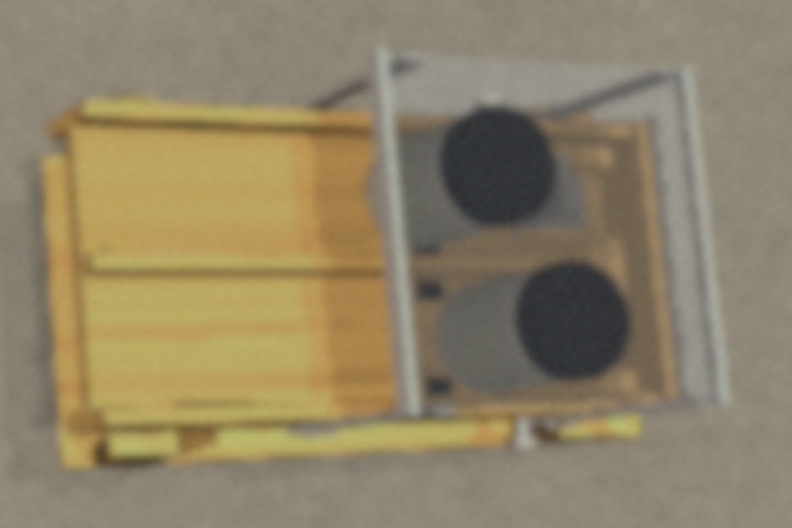

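View pics/c2.png

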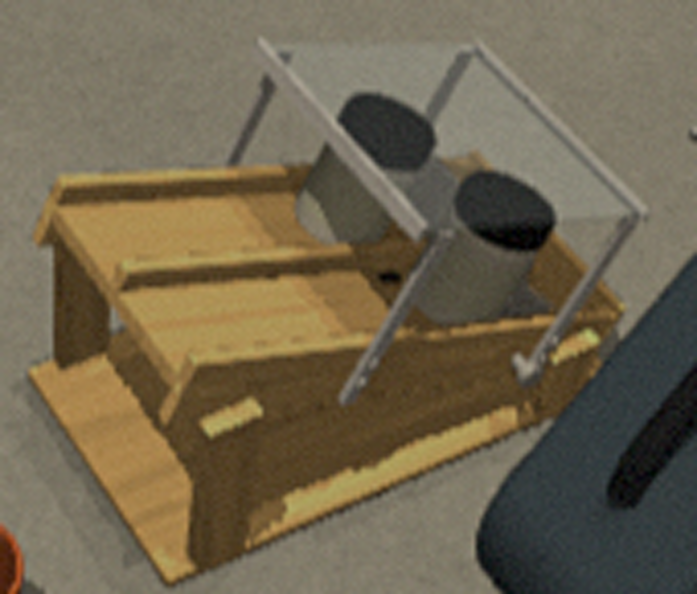

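View pics/c3.png

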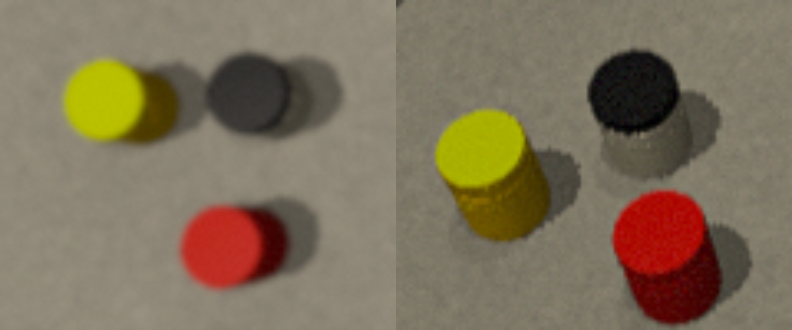

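```bash
cat > m1.py <<'E'
from h import *
T=lambda u,v:(u/4.4+295,v/4.4+145)
S=lambda u,v:(u/4.1+265,v/4.1+120)
P={}
def t(n,a,b):
    p,e=tri([ray("top",*a),ray("side",*b)]);P[n]=p;print(n,np.round(p*1000,1),np.round(np.array(e)*1000,1))
t("spare lid",(175.5,228.5),(166.5,274.8))
t("trimL upL",T(380,48),S(261,40))
t("trimR upR",T(411,413),S(432,235))
t("far trimL",T(690,70),S(478,46))
t("far trimR",T(727,402),S(643,213))
t("divider top up end",T(90,256),S(122,268))
t("sideL top up end outer",T(85,99),S(60,180))
t("sideR top up end",T(103,412),S(193,357))
t("hung lid",T(497,165),S(390,128))
t("home lid",T(572,318),S(507,208))
E
python3 m1.py
```

```text
spare lid [490.7 415.8  78.1] [1.3 1.3]
trimL upL [613.4 -28.7 220.8] [0.6 0.6]
trimR upR [451.3 -37.7 214.8] [1.9 1.9]
far trimL [ 621.1 -192.1  149.5] [1.4 1.4]
far trimR [ 460.6 -196.7  152.8] [1.9 1.9]
divider top up end [528.6  98.5 176.2] [1. 1.]
sideL top up end outer [603.8  99.4 174.2] [0.8 0.8]
sideR top up end [456.   94.2 179.1] [1. 1.]
hung lid [571.9 -95.4 162.5] [1. 1.]
home lid [ 500.5 -131.2  147.6] [0.8 0.8]
```

```bash
cat > m2.py <<'E'
from m1 import *
from scipy.optimize import least_squares
pit=np.deg2rad(22)
def Rr(yaw,p=pit):
    # x down lane: horizontal dir (sin yaw,-cos yaw), y left(+x world)
    hx=np.array([np.sin(yaw),-np.cos(yaw),0]);y=np.array([np.cos(yaw),np.sin(yaw),0])
    x=hx*np.cos(p)-np.array([0,0,np.sin(p)]);return np.c_[x,y,np.cross(x,y)]
M={"trimL upL":(-148,81,103),"trimR upR":(-148,-81,103),"far trimL":(30,81,102),"far trimR":(30,-81,102),
"divider top up end":(-250,0,16),"sideL top up end outer":(-250,75,16),"sideR top up end":(-250,-75,16),"home lid":(-28,-36,78)}
f=lambda q:np.concatenate([Rr(q[3])@np.array(m)/1000+q[:3]-P[n] for n,m in M.items()])
r=least_squares(f,[.53,-.13,.075,0.05],loss='soft_l1',f_scale=.003)
q=r.x;print(np.round(q,4),np.rad2deg(q[3]))
for n,v in zip(M,f(q).reshape(-1,3)@Rr(q[3])*1000):print(n,np.round(v,1))
torack=lambda p:Rr(q[3]).T@(np.array(p)-q[:3])*1000
toworld=lambda p:Rr(q[3])@(np.array(p)/1000)+q[:3]
print("hung",torack(P["hung lid"]),"home",torack(P["home lid"]))
for c in[(-205,36,0),(0,36,0),(-250,36,0)]:print(c,np.round(toworld(c),4))
E
python3 m2.py|tail -14
```

```text
home lid [ 500.5 -131.2  147.6] [0.8 0.8]
[ 0.5373 -0.1288  0.0672  0.037 ] 2.1190419904393405
trimL upL [-0.3  1.2 -2.9]
trimR upR [-5.3  1.6  1.5]
far trimL [-0.7 -0.4  0.9]
far trimR [ 1.8 -1.9 -1.7]
divider top up end [1.7 0.3 0.2]
sideL top up end outer [-0.8  0.1  1.3]
sideR top up end [ 1.3 -2.  -3.1]
home lid [1.1 0.8 3.1]
hung [-65.46897389  35.82625508  76.25576039] home [-29.12754066 -36.83438808  74.88795857]
(-205, 36, 0) [0.5662 0.0625 0.144 ]
(0, 36, 0) [ 0.5733 -0.1275  0.0672]
(-250, 36, 0) [0.5647 0.1042 0.1609]
```

>>> {"name": "send_rows", "arguments": {"deltas": [{"z": -4, "twist": -10}, {"z": -4, "twist": -10}, {"z": -4, "twist": -10}, {"z": -4, "twist": -10}, {"z": -2, "twist": -10}]}}

```text
schema error: expected keys x, y, z, twist
```

```bash
cat > go.py <<'E'
import sys
from h import *
# usage: go.py x y z [yaw deg] -> total shift in tool axes cm (current), twist
def R(o):
    r,p,y=o
    Rx=np.array([[1,0,0],[0,np.cos(r),-np.sin(r)],[0,np.sin(r),np.cos(r)]]);Ry=np.array([[np.cos(p),0,np.sin(p)],[0,1,0],[-np.sin(p),0,np.cos(p)]]);Rz=np.array([[np.cos(y),-np.sin(y),0],[np.sin(y),np.cos(y),0],[0,0,1]])
    return Rz@Ry@Rx
def st():
    s=readout.read_state();r=R(s["orientation"])
    print("t",round(float(s["clock"]),2),"tcp",np.round(s["eef_pos"]*1000,1),"yaw",np.round(np.rad2deg(s["orientation"][2]),2),"toolz",np.round(r[:,2],4),"F",np.round(s["contact_force"],2),"w",round(float(s["width"]),3),"q",np.round(s["joint_positions"],3))
    return s,r
if __name__=="__main__":
    s,r=st()
    if len(sys.argv)>3:
        t=np.array([float(a) for a in sys.argv[1:4]])/1000
        d=r.T@(t-s["eef_pos"])*100
        print("tool shift cm",np.round(d,2),"rows",np.linalg.norm(d)/6.25)
        if len(sys.argv)>4:print("twist",np.rad2deg(s["orientation"][2])-float(sys.argv[4]))
E
python3 go.py 500 -350 400 92.1
```

```text
t 0.15 tcp [ 137.5 -609.1  230.5] yaw 12.71 toolz [-1.0e-04  1.7e-03 -1.0e+00] F [-0.17  0.2   0.21] w 1.002 q [-1.528  0.528  1.434  0.     1.181 -0.178]
tool shift cm [ 41.07 -17.33 -16.9 ] rows 7.62793041137506
twist -79.39392018084853
```

>>> {"name": "send_rows", "arguments": {"deltas": [{"x": 0, "y": 0, "z": -4, "twist": -10}, {"x": 0, "y": 0, "z": -4, "twist": -10}, {"x": 0, "y": 0, "z": -4, "twist": -10}, {"x": 0, "y": 0, "z": -4, "twist": -10}, {"x": 0, "y": 0, "z": -2, "twist": -10}]}}

```text
clock: 0.78
eef_pos: [0.1373, -0.6076, 0.4107]
orientation: [-3.135, -0.012, 1.123]
contact_force: [-0.2, 0.3, 0.3]
width: 1.001
```

```bash
python3 go.py 500 -350 400 92.1
```

```text
t 0.78 tcp [ 137.3 -607.6  410.7] yaw 64.33 toolz [-6.000e-04  1.340e-02 -9.999e-01] F [-0.24  0.33  0.27] w 1.001 q [-1.528  0.391  1.17   0.     1.594 -1.08 ]
tool shift cm [38.91 21.54  1.4 ] rows 7.11917812777086
twist -27.77088912175026
```

>>> {"name": "send_rows", "arguments": {"deltas": [{"x": 5.2, "y": 2.9, "z": 0, "twist": -9.3}, {"x": 4.7, "y": 3.7, "z": 0, "twist": -9.3}, {"x": 4.0, "y": 4.4, "z": 0, "twist": -9.3}, {"x": 3.3, "y": 5.0, "z": 0, "twist": 0}, {"x": 3.3, "y": 5.0, "z": 0, "twist": 0}]}}

```text
clock: 1.4
eef_pos: [0.382, -0.4317, 0.4126]
orientation: [-3.142, -0.01, 1.618]
contact_force: [1.0, -1.1, -0.0]
width: 0.997
```

```bash
python3 go.py 560 0 400 92.1
```

```text
t 1.4 tcp [ 382.  -431.7  412.6] yaw 92.68 toolz [-5.e-04  1.e-02 -1.e+00] F [ 1.01 -1.08 -0.01] w 0.997 q [-1.043  0.31   1.288  0.005  1.552 -1.089]
tool shift cm [42.28 19.8   1.68] rows 7.474483682705068
twist 0.580103309658611
```

>>> {"name": "send_rows", "arguments": {"deltas": [{"x": 5.5, "y": 2.6, "z": 0, "twist": 0}, {"x": 5.5, "y": 2.6, "z": 0, "twist": 0}, {"x": 5.5, "y": 2.6, "z": 0, "twist": 0}, {"x": 5.5, "y": 2.6, "z": 0, "twist": 0}, {"x": 5.5, "y": 2.6, "z": 0, "twist": 0}]}}

```text
clock: 2.02
eef_pos: [0.5024, -0.1432, 0.4133]
orientation: [-3.141, -0.013, 1.618]
contact_force: [0.2, 0.5, 0.3]
width: 0.997
```

```bash
python3 go.py 505 320 320 92.1
```

```text
t 2.02 tcp [ 502.4 -143.2  413.3] yaw 92.69 toolz [-0.0013  0.0125 -0.9999] F [0.16 0.47 0.31] w 0.997 q [-0.498  0.219  1.413  0.01   1.516 -0.545]
tool shift cm [46.14  2.44  9.91] rows 7.560217034210909
twist 0.5860878718430911
```

>>> {"name": "send_rows", "arguments": {"deltas": [{"x": 6, "y": 1, "z": 0, "twist": 0}, {"x": 6, "y": 1, "z": 0, "twist": 0}, {"x": 0, "y": 0, "z": 0, "twist": 0.6}]}}

```text
clock: 2.4
eef_pos: [0.517, -0.0149, 0.4139]
orientation: [-3.14, -0.014, 1.614]
contact_force: [0.7, -0.6, 0.1]
width: 1.0
```

```bash
python3 - <<'E'
from h import *
from go import st
import pickle
st()
ci=camera_info("wrist");im=snap("wrist","w1");pickle.dump(ci,open("w1.pkl","wb"))
print(ci["world_from_camera"][:3,3])
E
```

```text
t 2.4 tcp [517.  -14.9 413.9] yaw 92.45 toolz [-0.0022  0.0141 -0.9999] F [ 0.68 -0.64  0.14] w 1.0 q [-0.253  0.21   1.425  0.013  1.513 -0.296]
[0.51456815 0.05599063 0.55752209]
```

View pics/w1.png

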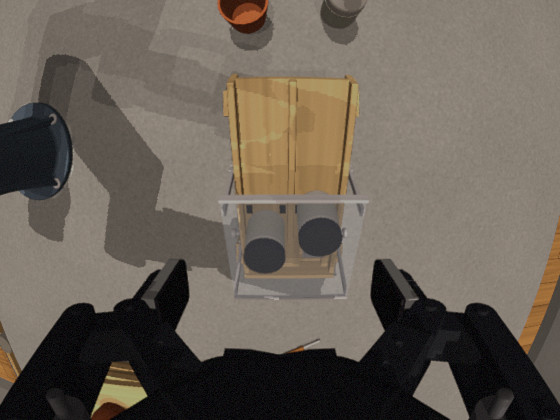

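```bash
python3 go.py 492 380 300 92.1; python3 - <<'E'
import cv2
w=cv2.imread('pics/w1.png')
cv2.imwrite('pics/w1c.png',cv2.resize(w[60:310,205:385],None,fx=2.4,fy=2.4,interpolation=cv2.INTER_CUBIC))
E
```

```text
t 2.45 tcp [517.1 -16.9 413.8] yaw 92.29 toolz [-0.0023  0.0129 -0.9999] F [-0.24 -0.84  0.41] w 1.0 q [-0.256  0.21   1.425  0.012  1.513 -0.297]
tool shift cm [39.61 -0.89 11.89] rows 6.619085921490969
twist 0.19475714007019462
```

View pics/w1c.png

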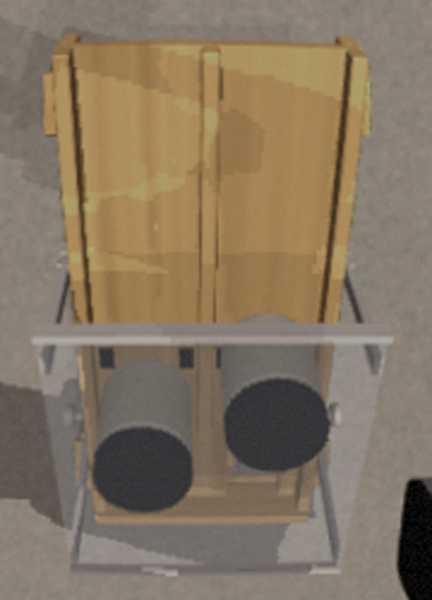

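>>> {"name": "send_rows", "arguments": {"deltas": [{"x": 6, "y": 0, "z": 0.5, "twist": 0}, {"x": 6, "y": 0, "z": 0.5, "twist": 0}, {"x": 6, "y": 0, "z": 1, "twist": 0}, {"x": 6, "y": 0, "z": 2, "twist": 0}, {"x": 6, "y": 0, "z": 2, "twist": 0}]}}

```text
clock: 3.08
eef_pos: [0.5129, 0.278, 0.3563]
orientation: [3.137, -0.008, 1.59]
contact_force: [0.6, -0.2, -0.5]
width: 1.003
```

```bash
python3 go.py 492 380 260 92.1
```

```text
t 3.08 tcp [512.9 278.  356.3] yaw 91.1 toolz [ 0.0041  0.0081 -1.    ] F [ 0.65 -0.24 -0.46] w 1.003 q [0.302 0.349 1.378 0.007 1.408 0.282]
tool shift cm [10.16 -1.94  9.71] rows 2.269577599794331
twist -1.0044469466715782
```

>>> {"name": "send_rows", "arguments": {"deltas": [{"x": 4, "y": -1, "z": 4, "twist": -1}, {"x": 3, "y": -1, "z": 4, "twist": 0}, {"x": 0, "y": 0, "z": 0, "twist": 0}]}}

```text
clock: 3.45
eef_pos: [0.493, 0.3487, 0.2719]
orientation: [3.139, -0.005, 1.607]
contact_force: [0.2, -0.3, 0.9]
width: 1.003
```

```bash
python3 - <<'E'
from h import *
from go import st
import pickle
st()
ci=camera_info("wrist");im=snap("wrist","w2");pickle.dump(ci,open("w2.pkl","wb"))
E
```

```text
t 3.45 tcp [493.  348.7 271.9] yaw 92.07 toolz [ 0.0026  0.0054 -1.    ] F [ 0.25 -0.3   0.94] w 1.003 q [0.429 0.454 1.445 0.004 1.239 0.391]
```

View pics/w2.png

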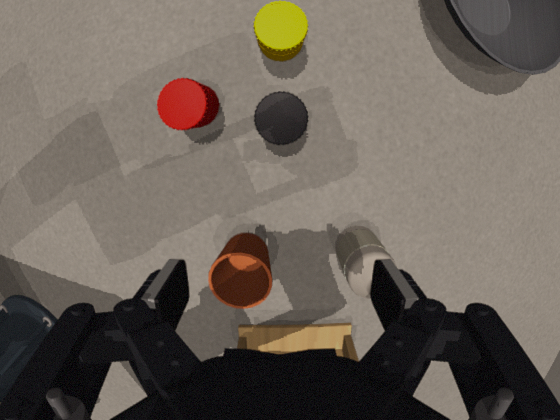

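```bash
python3 - <<'E'
from h import *
import pickle
ci=pickle.load(open("w2.pkl","rb"));im=cv2.imread("pics/w2.png")
g=im.max(axis=2)
m=(g<62).astype(np.uint8);m[:,:230]=0;m[:,330:]=0;m[:75]=0;m[165:]=0
m=cv2.morphologyEx(m,cv2.MORPH_OPEN,np.ones((5,5)))
n,l,s,c=cv2.connectedComponentsWithStats(m);k=1+np.argmax(s[1:,4]);print(s[k],c[k])
t=cv2.imread("pics/top0.png");mt=(t.max(axis=2)<70).astype(np.uint8)
mm=np.zeros_like(mt);mm[205:250,155:200]=1;mt*=mm
n,l2,s2,c2=cv2.connectedComponentsWithStats(mt);k2=1+np.argmax(s2[1:,4]);print(s2[k2],c2[k2])
p,e=tri([ray("wrist",*c[k],ci),ray("top",*c2[k2])]);print("tri",p*1000,e)
print(onz("wrist",*c[k],.078,ci)*1000,onz("top",*c2[k2],.078)*1000)
E
python3 go.py 491 416 160 92.1
```

```text
[ 255   97   53   48 1853] [282.38640043 121.5569347 ]
[163 217  32  23 554] [177.74729242 228.50180505]
tri [493.31981272 414.73648316  58.48929881] [np.float64(0.0014816438301492479), np.float64(0.0014816438301492446)]
[494.50855709 414.70223472  78.        ] [489.98787836 409.40358037  78.        ]
t 3.5 tcp [494.9 348.2 273.9] yaw 91.99 toolz [ 0.0069  0.0066 -1.    ] F [ 0.19 -0.06  1.84] w 1.0 q [0.427 0.452 1.442 0.003 1.239 0.391]
tool shift cm [ 6.72 -0.24 11.44] rows 2.1221719112831825
twist -0.10886650953666788
```

```bash
python3 - <<'E'
from h import *
import pickle
ci=pickle.load(open("w2.pkl","rb"))
p,e=tri([ray("wrist",281.5,118.5,ci),ray("top",175.5,228.5),ray("side",166.5,274.8)]);print("tri",p*1000,e)
print(onz("wrist",281.5,118.5,.078,ci)*1000,onz("top",175.5,228.5,.078)*1000)
for i in range(4):
    s=readout.read_state();print(s["clock"],s["eef_pos"])
E
```

```text
tri [492.34268389 416.73318492  75.15934278] [np.float64(0.0015873118524627383), np.float64(0.0023332541170259773), np.float64(0.0009586499580197205)]
[493.48449079 417.83337817  78.        ] [490.05094943 414.581893    78.        ]
3.5 [0.49490954 0.34821168 0.27393726]
3.5 [0.49490954 0.34821168 0.27393726]
3.5 [0.49490954 0.34821168 0.27393726]
3.5 [0.49490954 0.34821168 0.27393726]
```

>>> {"name": "send_rows", "arguments": {"deltas": [{"x": 4, "y": 0, "z": 3, "twist": 0}, {"x": 2.7, "y": 0, "z": 2, "twist": 0}, {"x": 0, "y": 0, "z": 0, "twist": 0}]}}

```text
clock: 3.88
eef_pos: [0.5016, 0.4121, 0.229]
orientation: [3.123, -0.008, 1.597]
contact_force: [-0.1, 0.5, -0.1]
width: 0.999
```

```bash
python3 go.py 493 416 150 92.1; python3 - <<'E'
from h import *
import pickle
ci=camera_info("wrist");im=snap("wrist","w3");pickle.dump(ci,open("w3.pkl","wb"))
E
```

```text
t 3.88 tcp [501.6 412.1 229. ] yaw 91.5 toolz [ 0.0186  0.0089 -0.9998] F [-0.07  0.49 -0.11] w 0.999 q [ 0.517  0.555  1.386 -0.002  1.179  0.491]
tool shift cm [ 0.34 -1.    7.88] rows 1.2727711895259495
twist -0.6007439258754772
```

View pics/w3.png

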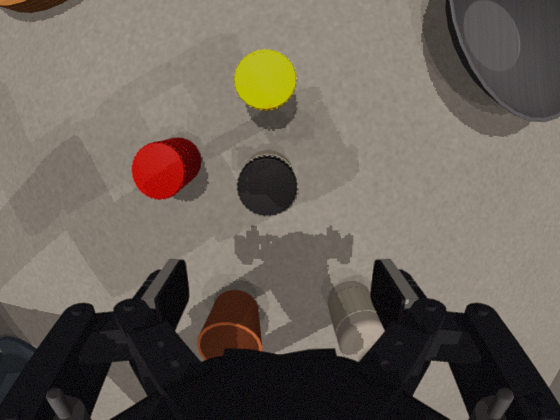

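```bash
python3 - <<'E'
from h import *
import pickle
ci=pickle.load(open("w3.pkl","rb"));c2=pickle.load(open("w2.pkl","rb"))
im=cv2.imread("pics/w3.png");b=im.astype(int)
m=(im.max(axis=2)<60).astype(np.uint8);mm=np.zeros_like(m);mm[140:225,225:310]=1;m*=mm
n,l,s,c=cv2.connectedComponentsWithStats(m);k=1+np.argmax(s[1:,4]);print(s[k],c[k])
p,e=tri([ray("wrist",267,184.5,ci),ray("wrist",281.5,118.5,c2)]);print(p*1000,e)
print(onz("wrist",267,185,.078,ci)*1000)
E
python3 go.py 493 417 150 92.1
```

```text
[ 237  156   60   60 2769] [266.81401228 185.45178765]
[493.2155912  417.73401836  61.36365018] [np.float64(0.00042640823065874127), np.float64(0.00042640823065864683)]
[493.04733885 420.84846132  78.        ]
t 3.92 tcp [502.2 411.5 230. ] yaw 91.45 toolz [ 0.0201  0.0091 -0.9998] F [-0.05 -0.12 -0.17] w 0.998 q [ 0.516  0.554  1.386 -0.002  1.18   0.491]
tool shift cm [ 0.51 -1.07  7.98] rows 1.2915026501710591
twist -0.6482298577455481
```

>>> {"name": "send_rows", "arguments": {"deltas": [{"x": 0.3, "y": -0.5, "z": 4, "twist": -0.6}, {"x": 0.3, "y": -0.5, "z": 4, "twist": 0}, {"x": 0, "y": 0, "z": 3, "twist": 0}, {"x": 0, "y": 0, "z": 0, "twist": 0}]}}

```text
clock: 4.42
eef_pos: [0.5045, 0.4129, 0.1275]
orientation: [3.105, -0.013, 1.599]
contact_force: [-0.4, 0.4, 0.3]
width: 0.999
```

```bash
python3 go.py 493 418 27 92.1; python3 - <<'E'
from h import *
import pickle
ci=camera_info("wrist");im=snap("wrist","w4");pickle.dump(ci,open("w4.pkl","wb"))
E
```

```text
t 4.42 tcp [504.5 412.9 127.5] yaw 91.59 toolz [ 0.0362  0.0141 -0.9992] F [-0.38  0.41  0.29] w 0.999 q [ 0.517  0.673  1.479 -0.007  0.952  0.494]
tool shift cm [ 0.41 -1.51 10.01] rows 1.6207700129387093
twist -0.5116672863340028
```

View pics/w4.png

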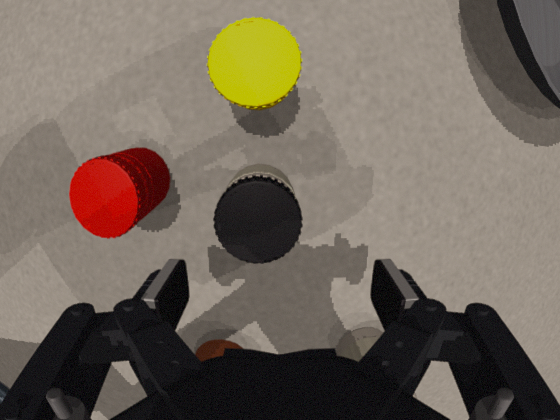

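>>> {"name": "send_rows", "arguments": {"deltas": [{"x": 0.3, "y": -1.1, "z": 2.5, "twist": -0.5}, {"x": 0.2, "y": -0.5, "z": 2.5, "twist": 0}, {"x": 0, "y": 0, "z": 2, "twist": 0}]}}

```text
clock: 4.85
eef_pos: [0.5014, 0.4209, 0.0682]
orientation: [3.083, -0.024, 1.605]
contact_force: [0.7, -0.2, 0.2]
width: 1.005
```

```bash
python3 go.py 493 418 27 92.1
```

```text
t 4.85 tcp [501.4 420.9  68.2] yaw 91.94 toolz [ 0.0578  0.0255 -0.998 ] F [ 0.69 -0.25  0.25] w 1.005 q [ 0.531  0.751  1.521 -0.01   0.807  0.505]
tool shift cm [-0.36 -1.09  4.06] rows 0.6741284267137141
twist -0.16207700711628092
```

>>> {"name": "send_rows", "arguments": {"deltas": [{"x": 0, "y": 0, "z": 0, "twist": 0}]}}

```text
clock: 4.97
eef_pos: [0.5019, 0.4204, 0.0682]
orientation: [3.083, -0.023, 1.604]
contact_force: [-0.1, 0.1, 1.0]
width: 1.0
```

```bash
python3 go.py 493 418 27 92.1
```

```text
t 4.97 tcp [501.9 420.4  68.2] yaw 91.91 toolz [ 0.0576  0.0251 -0.998 ] F [-0.13  0.1   1.04] w 1.0 q [ 0.53   0.751  1.52  -0.01   0.808  0.505]
tool shift cm [-0.3  -1.14  4.06] rows 0.6756704515995422
twist -0.19378519811620265
```

>>> {"name": "send_rows", "arguments": {"deltas": [{"x": -0.4, "y": -0.9, "z": -6, "twist": 0}, {"x": 0, "y": 0, "z": -3, "twist": 0}]}}

```text
clock: 5.22
eef_pos: [0.4881, 0.4127, 0.1569]
orientation: [3.088, -0.02, 1.603]
contact_force: [0.1, 0.2, -0.1]
width: 1.0
```

```bash
python3 go.py 493 418 27 92.1
```

```text
t 5.22 tcp [488.1 412.7 156.9] yaw 91.83 toolz [ 0.0529  0.022  -0.9984] F [ 0.09  0.24 -0.06] w 1.0 q [ 0.531  0.614  1.507 -0.01   0.965  0.505]
tool shift cm [ 0.25 -0.19 13.01] rows 2.0814885504543974
twist -0.26633845296244374
```

>>> {"name": "send_rows", "arguments": {"deltas": [{"x": -3.2, "y": -3.8, "z": 0, "twist": 0}]}}

```text
clock: 5.35
eef_pos: [0.4571, 0.3824, 0.1593]
orientation: [3.074, -0.027, 1.603]
contact_force: [-0.6, -0.4, -0.6]
width: 1.001
```

```bash
python3 go.py
```

```text
t 5.35 tcp [457.1 382.4 159.3] yaw 91.86 toolz [ 0.0664  0.0294 -0.9974] F [-0.56 -0.45 -0.62] w 1.001 q [ 0.513  0.555  1.629 -0.009  0.885  0.487]
```

>>> {"name": "send_rows", "arguments": {"deltas": [{"x": 3.2, "y": 3.8, "z": 0, "twist": 0}]}}

```text
clock: 5.48
eef_pos: [0.4655, 0.3985, 0.1513]
orientation: [3.124, 0.0, 1.602]
contact_force: [-0.2, 0.4, -2.0]
width: 1.007
```

```bash
python3 go.py
```

```text
t 5.47 tcp [465.5 398.5 151.3] yaw 91.8 toolz [ 1.770e-02  4.000e-04 -9.998e-01] F [-0.19  0.42 -2.03] w 1.007 q [ 0.53   0.603  1.548 -0.01   0.974  0.504]
```

>>> {"name": "send_rows", "arguments": {"deltas": [{"x": 0, "y": 0, "z": -5, "twist": 0}]}}

```text
clock: 5.6
eef_pos: [0.4638, 0.3973, 0.1967]
orientation: [3.132, 0.005, 1.601]
contact_force: [0.9, 0.1, 0.8]
width: 0.999
```

```bash
python3 go.py
```

```text
t 5.6 tcp [463.8 397.3 196.7] yaw 91.76 toolz [ 0.01   -0.0043 -0.9999] F [0.92 0.12 0.84] w 0.999 q [ 0.53   0.546  1.508 -0.01   1.081  0.504]
```

>>> {"name": "send_rows", "arguments": {"deltas": [{"x": 0, "y": 0, "z": 5, "twist": 0}]}}

```text
clock: 5.72
eef_pos: [0.4698, 0.4003, 0.1547]
orientation: [3.115, -0.004, 1.602]
contact_force: [0.1, 0.5, -0.0]
width: 1.005
```

```bash
python3 go.py
```

```text
t 5.72 tcp [469.8 400.3 154.7] yaw 91.77 toolz [ 0.0263  0.0052 -0.9996] F [ 0.14  0.55 -0.03] w 1.005 q [ 0.529  0.601  1.542 -0.011  0.974  0.504]
```

>>> {"name": "send_rows", "arguments": {"deltas": [{"x": 2.3, "y": 2.8, "z": 0, "twist": 0}, {"x": 0, "y": 0, "z": 0, "twist": 0}]}}

```text
clock: 5.98
eef_pos: [0.4938, 0.4214, 0.1534]
orientation: [3.123, 0.001, 1.601]
contact_force: [0.1, 0.6, 0.5]
width: 0.999
```

```bash
python3 go.py 493 418 27 92.1
```

```text
t 5.97 tcp [493.8 421.4 153.4] yaw 91.73 toolz [ 1.820e-02 -1.000e-04 -9.998e-01] F [0.14 0.56 0.5 ] w 0.999 q [ 0.539  0.644  1.45  -0.011  1.033  0.514]
tool shift cm [-0.32 -0.32 12.64] rows 2.0239042260535745
twist -0.36888153990707906
```

>>> {"name": "send_rows", "arguments": {"deltas": [{"x": -0.3, "y": -0.3, "z": 6, "twist": 0}, {"x": 0, "y": 0, "z": 3.5, "twist": 0}]}}

```text
clock: 6.22
eef_pos: [0.497, 0.4203, 0.0631]
orientation: [3.112, -0.006, 1.601]
contact_force: [0.6, -0.6, 0.7]
width: 1.0
```

```bash
python3 go.py 493 418 27 92.1
```

```text
t 6.22 tcp [497.  420.3  63.1] yaw 91.73 toolz [ 0.0294  0.0064 -0.9995] F [ 0.58 -0.59  0.75] w 1.0 q [ 0.535  0.764  1.505 -0.013  0.844  0.513]
tool shift cm [-0.24 -0.52  3.59] rows 0.5821652531095828
twist -0.3693870162282593
```

>>> {"name": "send_rows", "arguments": {"deltas": [{"x": -0.2, "y": -0.4, "z": 3.3, "twist": 0}, {"x": 0, "y": 0, "z": 0.3, "twist": 0}]}}

```text
clock: 6.48
eef_pos: [0.494, 0.4175, 0.0263]
orientation: [3.113, -0.005, 1.601]
contact_force: [0.7, -1.2, 0.5]
width: 1.005
```

```bash
python3 go.py 493 418 27 92.1; python3 - <<'E'
from h import *
im=snap("wrist","w5")
E
```

```text
t 6.47 tcp [494.  417.5  26.3] yaw 91.7 toolz [ 0.0283  0.0054 -0.9996] F [ 0.7  -1.23  0.46] w 1.005 q [ 0.534  0.815  1.526 -0.014  0.774  0.514]
tool shift cm [ 0.06 -0.1  -0.07] rows 0.021432646254372578
twist -0.3959958409328408
```

View pics/w5.png

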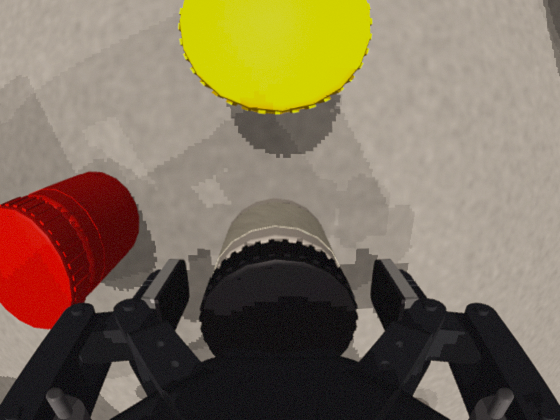

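The jar sits midway between the open pads (lid at about (280,300)), and the yellow and red look-alikes are clear. Closing the gripper now.

>>> {"name": "send_rows", "arguments": {"deltas": [{"x": 0, "y": 0, "z": 0, "twist": 0}, {"x": 0, "y": 0, "z": 0, "twist": 0}, {"x": 0, "y": 0, "z": 0, "twist": 0}, {"x": 0, "y": 0, "z": 0, "twist": 0}], "gripper": 0, "newtons": 25}}

```text
clock: 7.02
eef_pos: [0.4983, 0.4201, 0.0334]
orientation: [3.102, -0.011, 1.601]
contact_force: [-0.5, -0.8, -1.5]
width: 0.651
```

```bash
python3 go.py 493 418 27 92.1; python3 m2.py | tail -5
```

```text
t 7.03 tcp [498.3 420.1  33.4] yaw 91.71 toolz [ 0.0389  0.0118 -0.9992] F [-0.54 -0.76 -1.55] w 0.651 q [ 0.534  0.806  1.521 -0.014  0.776  0.514]
tool shift cm [-0.2  -0.56  0.61] rows 0.13714579971383253
twist -0.39033040558503274
home lid [1.1 0.8 3.1]
hung [-65.46897389  35.82625508  76.25576039] home [-29.12754066 -36.83438808  74.88795857]
(-205, 36, 0) [0.5662 0.0625 0.144 ]
(0, 36, 0) [ 0.5733 -0.1275  0.0672]
(-250, 36, 0) [0.5647 0.1042 0.1609]
```

```bash
cat > m3.py <<'E'
from h import *
import pickle
from scipy.optimize import least_squares
from m2 import Rr
T=lambda u,v:(u/4.4+295,v/4.4+145)
S=lambda u,v:(u/4.1+265,v/4.1+120)
W=lambda u,v:(u/2.4+205,v/2.4+60)
w1=pickle.load(open("w1.pkl","rb"));tc=camera_info("top");sc=camera_info("side")
O=[("top",T(380,48),"tl"),("side",S(261,40),"tl"),("wrist",W(392,333),"tl"),
("top",T(411,413),"tr"),("side",S(432,235),"tr"),("wrist",W(33,333),"tr"),
("top",T(690,70),"fl"),("side",S(478,46),"fl"),("wrist",W(340,570),"fl"),
("top",T(727,402),"fr"),("side",S(643,213),"fr"),("wrist",W(72,570),"fr"),
("top",T(90,264),"d"),("side",S(122,268),"d"),("wrist",W(210,50),"d"),
("top",T(85,99),"sl"),("side",S(60,180),"sl"),("wrist",W(363,42),"sl"),
("top",T(103,412),"sr"),("side",S(193,357),"sr"),("wrist",W(57,42),"sr"),
("top",T(572,318),"h"),("side",S(507,208),"h"),("wrist",W(143,468),"h"),
("top",T(497,165),"g"),("side",S(390,128),"g"),("wrist",W(276,424),"g")]
def mod(q):
    return {"tl":(-148,q[5],103),"tr":(-148,-q[5],103),"fl":(30,q[5],q[6]),"fr":(30,-q[5],q[6]),"d":(-250,0,16),"sl":(-250,75.5,16),"sr":(-250,-75.5,16),"h":(q[7],-36,78),"g":(q[4],36,78)}
ci={"top":tc,"side":sc,"wrist":w1}
F={"top":450,"side":560,"wrist":770}
def f(q):
    m=mod(q);r=[]
    for n,px,k in O:
        p=Rr(q[3])@np.array(m[k])/1000+q[:3]
        r.append((np.array(proj(n,p,ci[n]))-px))
    return np.concatenate(r)
q=least_squares(f,[.537,-.129,.07,.037,-65,81,102,-28],x_scale=[.1,.1,.1,.1,10,10,10,10],loss='soft_l1').x
def torack(p):return Rr(q[3]).T@(np.array(p)-q[:3])*1000
def toworld(p):return Rr(q[3])@(np.array(p)/1000)+q[:3]
if __name__=="__main__":
    print(np.round(q,4))
    for o,v in zip(O,f(q).reshape(-1,2)):print(o[0],o[2],np.round(v,1))
    for c in[(-205,36,0),(0,36,0),(-250,36,0),(-148,0,93)]:print(c,np.round(toworld(c),4))
E
python3 m3.py | tail -34
```

```text
(-250, 36, 0) [0.5647 0.1042 0.1609]
[ 5.374000e-01 -1.269000e-01  6.840000e-02  4.380000e-02 -6.717820e+01
  8.132340e+01  1.032777e+02 -3.239880e+01]
top tl [-1.9 -0.1]
side tl [-2.   0.7]
wrist tl [-0.8  0. ]
top tr [-1.5  0. ]
side tr [-3.1 -0.8]
wrist tr [-0.  -0.1]
top fl [-1.1 -0.9]
side fl [-0.1 -1. ]
wrist fl [-0.9 -0.2]
top fr [-0.7  0.3]
side fr [1.3 0.2]
wrist fr [-0.7  0.4]
top d [ 0.4 -1.1]
side d [-0.3  0.1]
wrist d [0.4 1.8]
top sl [-0.8  0.3]
side sl [-1.2 -0.3]
wrist sl [0.9 7.3]
top sr [-0.2  2.2]
side sr [-0.2  2.1]
wrist sr [-1.1  6.2]
top h [-0.5 -0.6]
side h [-1.4 -1.4]
wrist h [-0.1  1.4]
top g [-0.6 -0.1]
side g [-1.3 -0.7]
wrist g [-0.7  1. ]
(-205, 36, 0) [0.5651 0.0645 0.1452]
(0, 36, 0) [ 0.5734 -0.1254  0.0684]
(-250, 36, 0) [0.5632 0.1062 0.1621]
(-148, 0, 93) [ 0.5329 -0.0247  0.2101]
```

>>> {"name": "send_rows", "arguments": {"deltas": [{"x": 0, "y": 0, "z": -3, "twist": -0.4}, {"x": 0, "y": 0, "z": -6, "twist": 0}, {"x": 0, "y": 0, "z": -6, "twist": 0}, {"x": 0, "y": 0, "z": -6, "twist": 0}, {"x": 0, "y": 0, "z": -3, "twist": 0}]}}

```text
clock: 7.65
eef_pos: [0.4876, 0.4161, 0.2757]
orientation: [3.11, -0.006, 1.608]
contact_force: [0.4, 0.3, -2.8]
width: 0.656
```

```bash
python3 go.py 566 240 285 92.1; python3 - <<'E'
from h import *
im=snap("wrist","w6")
E
```

```text
t 7.65 tcp [487.6 416.1 275.7] yaw 92.11 toolz [ 0.0315  0.007  -0.9995] F [ 0.42  0.31 -2.81] w 0.656 q [ 0.537  0.494  1.361 -0.011  1.255  0.504]
tool shift cm [-17.88   7.21  -0.81] rows 3.0880658879633027
twist 0.007563945943829253
```

View pics/w6.png

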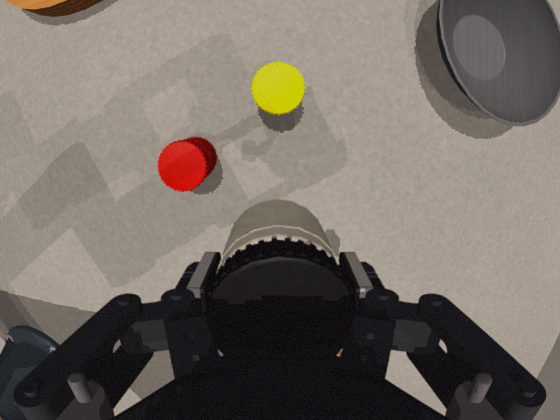

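>>> {"name": "send_rows", "arguments": {"deltas": [{"x": -5.5, "y": 2.3, "z": -0.4, "twist": 0}, {"x": -5.5, "y": 2.3, "z": -0.4, "twist": 0}, {"x": -5.5, "y": 2.3, "z": 0, "twist": 0}, {"x": -4, "y": 0, "z": 0, "twist": 0}, {"x": 0, "y": 0, "z": 0, "twist": 0}]}}

```text
clock: 8.32
eef_pos: [0.5662, 0.2097, 0.2843]
orientation: [3.106, -0.008, 1.611]
contact_force: [0.0, 0.5, -2.0]
width: 0.653
```

```bash
python3 go.py 566 44 250 92.3; python3 - <<'E'
from h import *
import pickle
ci=camera_info("wrist");im=snap("wrist","w7");pickle.dump(ci,open("w7.pkl","wb"))
im=snap("top","t7")
E
```

```text
t 8.32 tcp [566.2 209.7 284.3] yaw 92.33 toolz [ 0.035   0.0098 -0.9993] F [ 0.01  0.53 -2.04] w 0.653 q [0.168 0.429 1.452 0.004 1.224 0.126]
tool shift cm [-16.59  -0.81   3.26] rows 2.707773459287439
twist 0.028363458538052555
```

View pics/w7.png

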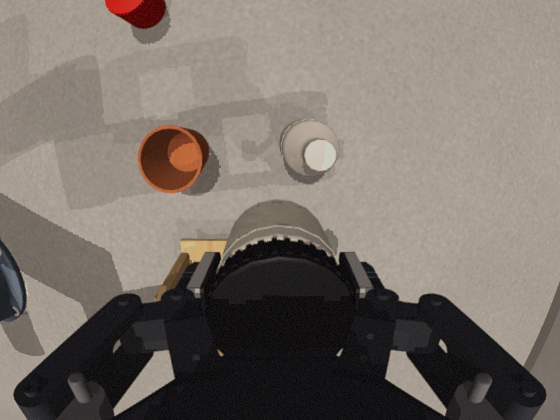

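>>> {"name": "send_rows", "arguments": {"deltas": [{"x": -5.5, "y": -0.3, "z": 0, "twist": 0}, {"x": -5.5, "y": -0.3, "z": 0, "twist": 0}, {"x": -5.0, "y": 0, "z": 0, "twist": 0}, {"x": 0, "y": 0, "z": 0, "twist": 0}]}}

```text
clock: 8.93
eef_pos: [0.5676, 0.0555, 0.2807]
orientation: [3.105, -0.012, 1.626]
contact_force: [0.8, 0.8, -2.2]
width: 0.658
```

```bash
python3 go.py 567 44 200 92.3; python3 - <<'E'
from h import *
import pickle
a=snap("top","t8");b=snap("side","s8")
c=cv2.resize(a[120:270,280:480],None,fx=2,fy=2);d=cv2.resize(b[100:250,250:450],None,fx=2,fy=2)
cv2.imwrite("pics/m8.png",cv2.cvtColor(cv2.hconcat([c,d]),cv2.COLOR_RGB2BGR))
E
```

```text
t 8.93 tcp [567.6  55.5 280.7] yaw 93.13 toolz [ 0.0358  0.0139 -0.9993] F [ 0.78  0.8  -2.24] w 0.658 q [-0.108  0.383  1.54   0.019  1.184 -0.169]
tool shift cm [-1.24 -0.41  8.04] rows 1.3039837753664858
twist 0.8348347295342506
```

View pics/m8.png

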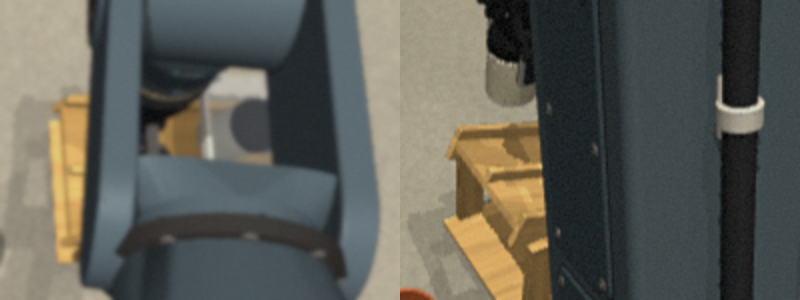

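>>> {"name": "send_rows", "arguments": {"deltas": [{"x": -0.5, "y": -4, "z": 0, "twist": 0.4}, {"x": -0.5, "y": 4, "z": 0, "twist": 0.4}]}}

```text
clock: 9.28
eef_pos: [0.5548, 0.054, 0.2745]
orientation: [3.129, -0.019, 1.62]
contact_force: [1.8, -0.2, -1.4]
width: 0.652
```

```bash
python3 go.py 566 44 200 92.3
```

```text
t 9.28 tcp [554.8  54.  274.5] yaw 92.82 toolz [ 0.0121  0.0197 -0.9997] F [ 1.84 -0.16 -1.35] w 0.652 q [-0.115  0.381  1.562  0.023  1.189 -0.172]
tool shift cm [-1.2   0.97  7.44] rows 1.2164488581857718
twist 0.5205030446529548
```

>>> {"name": "send_rows", "arguments": {"deltas": [{"x": -0.8, "y": 1.0, "z": 3, "twist": 0.5}, {"x": -0.4, "y": 0, "z": 4, "twist": 0}, {"x": 0, "y": 0, "z": 0.5, "twist": 0}]}}

```text
clock: 9.65
eef_pos: [0.5694, 0.0507, 0.1987]
orientation: [3.122, -0.02, 1.62]
contact_force: [-0.1, -0.4, -1.3]
width: 0.652
```

```bash
python3 go.py 566 44 190 92.3
```

```text
t 9.65 tcp [569.4  50.7 198.7] yaw 92.82 toolz [ 0.0181  0.0211 -0.9996] F [-0.1  -0.38 -1.33] w 0.652 q [-0.119  0.489  1.617  0.027  1.02  -0.182]
tool shift cm [-0.67 -0.39  0.85] rows 0.18384548090041095
twist 0.5224537751377767
```

>>> {"name": "send_rows", "arguments": {"deltas": [{"x": -0.5, "y": -0.45, "z": 0.3, "twist": 0.5}, {"x": 0, "y": 0, "z": 0.5, "twist": 0}]}}

```text
clock: 9.9
eef_pos: [0.5663, 0.0476, 0.1921]
orientation: [3.119, -0.02, 1.614]
contact_force: [0.1, -0.4, -1.6]
width: 0.655
```

```bash
python3 go.py 565 44 185 92.3; python3 - <<'E'
from h import *
im=snap("wrist","w9")
E
```

```text
t 9.9 tcp [566.3  47.6 192.1] yaw 92.49 toolz [ 0.0215  0.0211 -0.9995] F [ 0.1  -0.4  -1.59] w 0.655 q [-0.125  0.492  1.635  0.028  0.996 -0.184]
tool shift cm [-0.37 -0.16  0.7 ] rows 0.1299050459200669
twist 0.19129691755624378
```

View pics/w9.png

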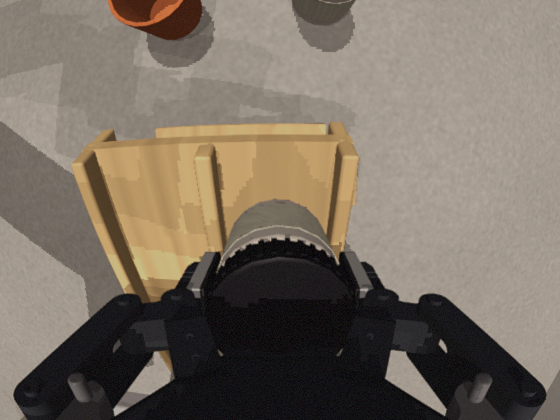

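```bash
python3 - <<'E'
from h import *
ci=camera_info("wrist")
cv2.imwrite("pics/w9c.png",cv2.resize(cv2.imread("pics/w9.png")[110:290,70:370],None,fx=2.6,fy=2.6,interpolation=cv2.INTER_CUBIC))
for u,v in[(217,150),(338,147),(196,148),(357,147)]:print(u,v,np.round(onz("wrist",u,v,.177,ci)*1000,1))
from m3 import toworld
for p in [(-250,4.5,16),(-250,67.5,16),(-250,-4.5,16),(-250,76.5,16)]:print(p,np.round(toworld(p)*1000,1),np.round(proj("wrist",toworld(p),ci),1))
E
```

```text
217 150 [534.  102.4 177. ]
338 147 [593.5 106.3 177. ]
196 148 [523.3 103.2 177. ]
357 147 [603.2 106.9 177. ]
spare lid [490.7 415.8  78.1] [1.3 1.3]
trimL upL [613.4 -28.7 220.8] [0.6 0.6]
trimR upR [451.3 -37.7 214.8] [1.9 1.9]
far trimL [ 621.1 -192.1  149.5] [1.4 1.4]
far trimR [ 460.6 -196.7  152.8] [1.9 1.9]
divider top up end [528.6  98.5 176.2] [1. 1.]
sideL top up end outer [603.8  99.4 174.2] [0.8 0.8]
sideR top up end [456.   94.2 179.1] [1. 1.]
hung lid [571.9 -95.4 162.5] [1. 1.]
home lid [ 500.5 -131.2  147.6] [0.8 0.8]
[ 0.5373 -0.1288  0.0672  0.037 ] 2.1190419904393405
trimL upL [-0.3  1.2 -2.9]
trimR upR [-5.3  1.6  1.5]
far trimL [-0.7 -0.4  0.9]
far trimR [ 1.8 -1.9 -1.7]
divider top up end [1.7 0.3 0.2]
sideL top up end outer [-0.8  0.1  1.3]
sideR top up end [ 1.3 -2.  -3.1]
home lid [1.1 0.8 3.1]
hung [-65.46897389  35.82625508  76.25576039] home [-29.12754066 -36.83438808  74.88795857]
(-205, 36, 0) [0.5662 0.0625 0.144 ]
(0, 36, 0) [ 0.5733 -0.1275  0.0672]
(-250, 36, 0) [0.5647 0.1042 0.1609]
(-250, 4.5, 16) [532.   98.8 176.9] [213.1 157. ]
(-250, 67.5, 16) [595.  101.6 176.9] [340.3 156.5]
(-250, -4.5, 16) [523.   98.4 176.9] [195.5 157.5]
(-250, 76.5, 16) [604.  102.  176.9] [357.7 156.8]
```

View pics/w9c.png

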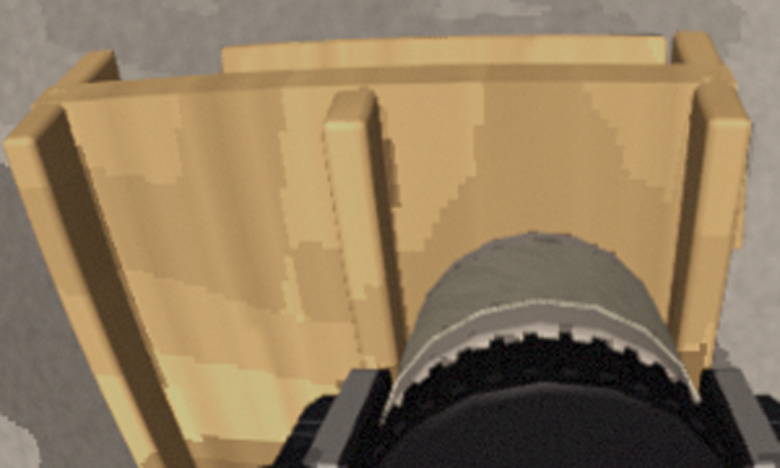

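>>> {"name": "send_rows", "arguments": {"deltas": [{"x": -0.3, "y": -0.25, "z": 0.4, "twist": 0.2}]}}

```text
clock: 10.07
eef_pos: [0.5649, 0.0447, 0.1886]
orientation: [3.117, -0.02, 1.611]
contact_force: [0.0, 0.1, -2.1]
width: 0.653
```

```bash
python3 go.py 565 44 185 92.3
```

```text
t 10.07 tcp [564.9  44.7 188.6] yaw 92.3 toolz [ 0.0241  0.0211 -0.9995] F [ 0.02  0.13 -2.07] w 0.653 q [-0.131  0.494  1.644  0.029  0.983 -0.187]
tool shift cm [-0.08 -0.    0.36] rows 0.05826417869089556
twist -0.0012070930728782514
```

>>> {"name": "send_rows", "arguments": {"deltas": [{"x": 0, "y": 0, "z": 0.4, "twist": 0}]}}

```text
clock: 10.2
eef_pos: [0.565, 0.0444, 0.185]
orientation: [3.116, -0.02, 1.611]
contact_force: [-2.0, -3.5, 6.4]
width: 0.653
```

```bash
python3 go.py 565 44 185 92.3
```

```text
t 10.2 tcp [565.   44.4 185. ] yaw 92.29 toolz [ 0.0247  0.0205 -0.9995] F [-2.04 -3.46  6.35] w 0.653 q [-0.131  0.499  1.648  0.029  0.973 -0.187]
tool shift cm [-0.04  0.    0.  ] rows 0.005995560851295465
twist -0.01340808537833027
```

>>> {"name": "send_rows", "arguments": {"deltas": [{"x": 0, "y": 0, "z": 0.4, "twist": 0}]}}

```text
clock: 10.32
eef_pos: [0.5651, 0.0427, 0.1829]
orientation: [3.116, -0.016, 1.612]
contact_force: [-5.4, -6.4, 14.3]
width: 0.646
```

```bash
python3 go.py 565 44 185 92.3
```

```text
t 10.32 tcp [565.1  42.7 182.9] yaw 92.37 toolz [ 0.0252  0.0169 -0.9995] F [-5.36 -6.44 14.27] w 0.646 q [-0.132  0.502  1.649  0.024  0.968 -0.187]
tool shift cm [ 0.14 -0.   -0.21] rows 0.04022972876799627
twist 0.07257970658284307
```

>>> {"name": "send_rows", "arguments": {"deltas": [{"x": 0, "y": -0.15, "z": 0.4, "twist": 0}]}}

```text
clock: 10.45
eef_pos: [0.5649, 0.0411, 0.1813]
orientation: [3.112, -0.013, 1.613]
contact_force: [-2.8, -3.5, 13.0]
width: 0.651
```

```bash
python3 go.py 565 44 185 92.3;python3 - <<'E'
from h import *
snap("wrist","w10")
cv2.imwrite("pics/w10c.png",cv2.resize(cv2.imread("pics/w10.png")[110:330,70:370],None,fx=2.6,fy=2.6,interpolation=cv2.INTER_CUBIC))
E
```

```text
t 10.45 tcp [564.9  41.1 181.3] yaw 92.4 toolz [ 0.0285  0.0141 -0.9995] F [-2.81 -3.47 12.99] w 0.651 q [-0.134  0.503  1.654  0.022  0.959 -0.188]
tool shift cm [ 0.3   0.03 -0.36] rows 0.07545782215436694
twist 0.10380174786577356
```

View pics/w10c.png

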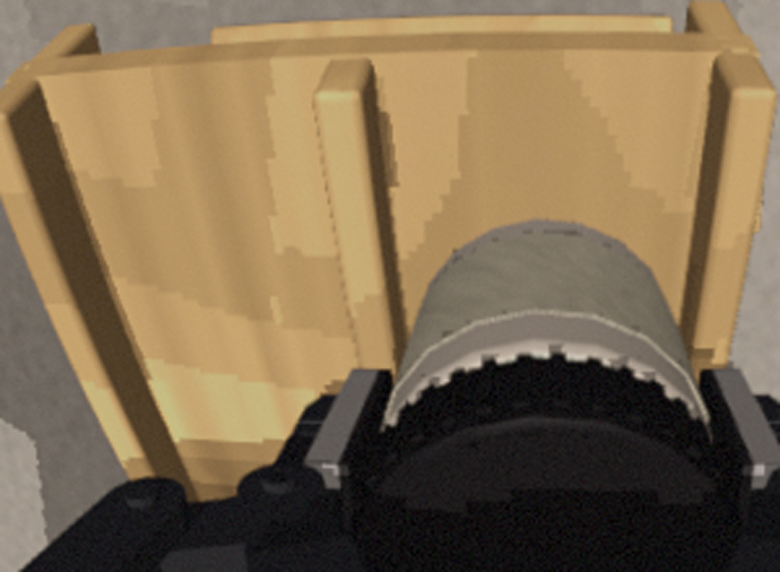

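>>> {"name": "send_rows", "arguments": {"deltas": [{"x": 0.1, "y": -0.1, "z": 0.5, "twist": 0}, {"x": 0.1, "y": 0, "z": 0.4, "twist": 0}]}}

```text
clock: 10.75
eef_pos: [0.5659, 0.0384, 0.1783]
orientation: [3.107, -0.004, 1.615]
contact_force: [-5.4, -4.5, 11.8]
width: 0.647
```

```bash
python3 go.py 565 44 185 92.3
```

```text
t 10.75 tcp [565.9  38.4 178.3] yaw 92.53 toolz [ 0.0345  0.0056 -0.9994] F [-5.36 -4.49 11.81] w 0.647 q [-0.135  0.506  1.659  0.013  0.944 -0.186]
tool shift cm [ 0.56 -0.04 -0.67] rows 0.13979671943280342
twist 0.22926582753393632
```

>>> {"name": "send_rows", "arguments": {"deltas": [{"x": 0.1, "y": -0.1, "z": 0.4, "twist": 0}]}}

```text
clock: 10.88
eef_pos: [0.566, 0.0373, 0.1772]
orientation: [3.104, -0.0, 1.616]
contact_force: [-3.3, -5.2, 12.5]
width: 0.648
```

```bash
python3 go.py 565 44 185 92.3;python3 - <<'E'
from h import *
snap("wrist","w11")
cv2.imwrite("pics/w11c.png",cv2.resize(cv2.imread("pics/w11.png")[110:330,70:370],None,fx=2.6,fy=2.6,interpolation=cv2.INTER_CUBIC))
E
```

```text
t 10.88 tcp [566.   37.3 177.2] yaw 92.57 toolz [ 0.0379  0.002  -0.9993] F [-3.32 -5.18 12.54] w 0.648 q [-0.135  0.506  1.662  0.009  0.936 -0.185]
tool shift cm [ 0.67 -0.04 -0.79] rows 0.1654555420345492
twist 0.26722221125584156
```

View pics/w11c.png

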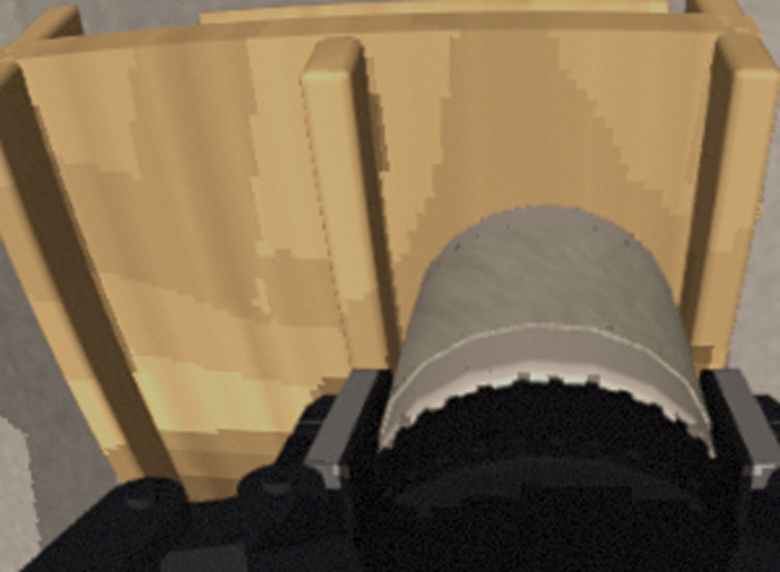

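>>> {"name": "send_rows", "arguments": {"deltas": [{"x": 0.15, "y": -0.1, "z": 0.5, "twist": 0}, {"x": 0.15, "y": -0.1, "z": 0.5, "twist": 0}]}}

```text
clock: 11.18
eef_pos: [0.5671, 0.0348, 0.1733]
orientation: [3.096, 0.01, 1.618]
contact_force: [-3.7, -7.1, 14.4]
width: 0.654
```

```bash
python3 go.py 565 44 185 92.3
```

```text
t 11.18 tcp [567.1  34.8 173.3] yaw 92.72 toolz [ 0.0462 -0.0083 -0.9989] F [-3.71 -7.15 14.42] w 0.654 q [-0.134  0.51   1.669 -0.003  0.915 -0.181]
tool shift cm [ 0.92 -0.11 -1.19] rows 0.24098541576684343
twist 0.4177484321752587
```

>>> {"name": "send_rows", "arguments": {"deltas": [{"x": 0.15, "y": -0.1, "z": 0.5, "twist": 0}, {"x": 0.15, "y": -0.1, "z": 0.5, "twist": 0}]}}

```text
clock: 11.42
eef_pos: [0.5681, 0.0322, 0.1692]
orientation: [3.089, 0.021, 1.621]
contact_force: [-4.1, -7.9, 13.7]
width: 0.651
```

```bash
python3 go.py 565 44 185 92.3;python3 - <<'E'
from h import *
snap("wrist","w12")
cv2.imwrite("pics/w12c.png",cv2.resize(cv2.imread("pics/w12.png")[110:330,70:370],None,fx=2.6,fy=2.6,interpolation=cv2.INTER_CUBIC))
E
```

```text
t 11.43 tcp [568.1  32.2 169.2] yaw 92.86 toolz [ 0.054  -0.0179 -0.9984] F [-4.06 -7.9  13.66] w 0.651 q [-0.134  0.515  1.676 -0.013  0.895 -0.176]
tool shift cm [ 1.16 -0.17 -1.62] rows 0.32013712261640487
twist 0.5550426935650705
```

View pics/w12c.png

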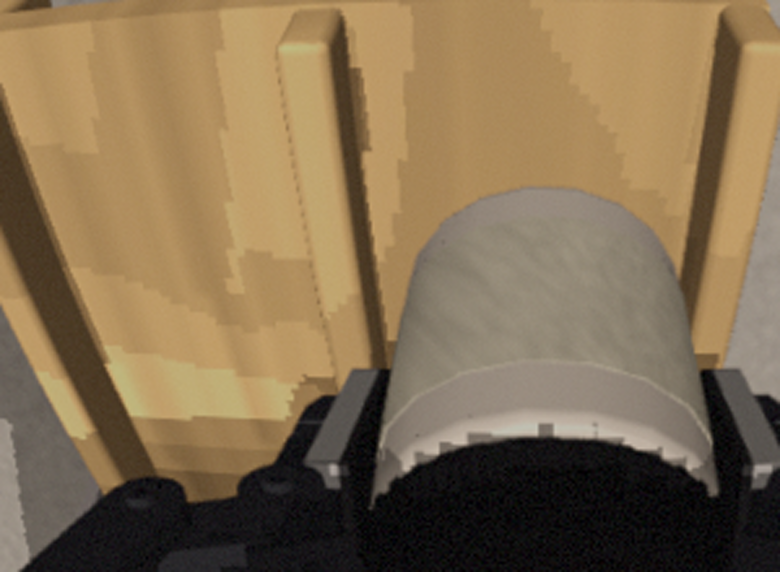

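```bash
python3 - <<'E' | tail -12
from h import *
from m3 import q
from m2 import Rr
ci=camera_info("wrist")
q=q.copy();q[2]=.0745
R=Rr(.04)
def tw(p):return R@(np.array(p)/1000)+q[:3]
o,d=ray("wrist",280.4,181.9,ci)
n=R[:,2];t=((q[:3]-o)@n)/(d@n);p=o+d*t;r=R.T@(p-q[:3])*1000
print("edge rack",r)
xc=r[0]+28
for tilt in (0,5,10,15,22):
    a=np.deg2rad(tilt) # residual: axis rotated uphill about uphill edge from normal
    e=np.array([xc-28,r[1],0])
    for h in (60,78):
        # point on uphill side at height h: e + h*axis
        ax=np.array([-np.sin(a),0,np.cos(a)])
        print(tilt,h,np.round(proj("wrist",tw(e+h*ax),ci),1))
for p in [(-250,4.5,16),(-250,67.5,16),(-250,-4.5,16)]:print(p,np.round(proj("wrist",tw(p),ci),1))
E
```

```text
0 78 [291.8 323.5]
5 60 [289.1 270.1]
5 78 [293.1 311.7]
10 60 [289.7 258.7]
10 78 [294.3 297. ]
15 60 [290.3 245.8]
15 78 [295.5 279.3]
22 60 [291.  225.3]
22 78 [296.8 249.4]
(-250, 4.5, 16) [199. 128.]
(-250, 67.5, 16) [358.1 129.2]
(-250, -4.5, 16) [176.9 128.8]
```

```bash
python3 - <<'E'
import cv2,numpy as np
a=cv2.imread("pics/w12.png")[150:380,180:380]
a=np.clip(a.astype(float)*2.5+20,0,255).astype(np.uint8)
cv2.imwrite("pics/w12d.png",cv2.resize(a,None,fx=2.6,fy=2.6,interpolation=cv2.INTER_CUBIC))
E
```

```text
(no output)
```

View pics/w12d.png

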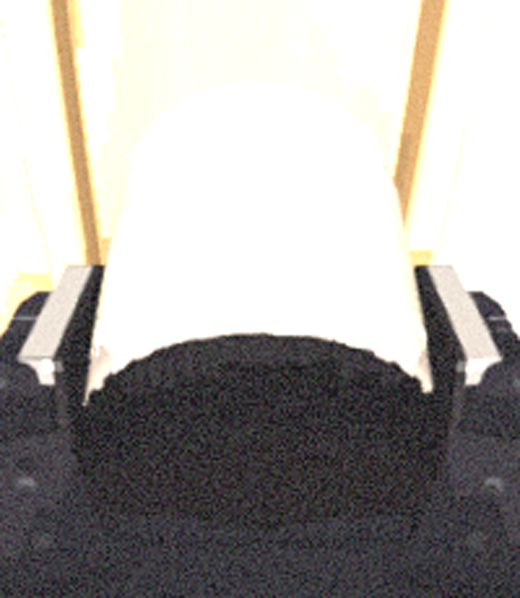

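>>> {"name": "send_rows", "arguments": {"deltas": [{"x": 0.1, "y": -0.1, "z": 0.3, "twist": 0}]}}

```text
clock: 11.6
eef_pos: [0.5681, 0.0314, 0.1685]
orientation: [3.086, 0.023, 1.621]
contact_force: [-2.4, -1.9, 9.2]
width: 0.646
```

```bash
python3 go.py 565 44 185 92.3
```

```text
t 11.6 tcp [568.1  31.4 168.5] yaw 92.87 toolz [ 0.0567 -0.0206 -0.9982] F [-2.44 -1.85  9.19] w 0.646 q [-0.134  0.515  1.678 -0.016  0.889 -0.175]
tool shift cm [ 1.23 -0.16 -1.69] rows 0.33636667044836094
twist 0.5675954441457947
```

>>> {"name": "send_rows", "arguments": {"deltas": [{"x": 0, "y": 0, "z": 0, "twist": 0}, {"x": 0, "y": 0, "z": 0, "twist": 0}, {"x": 0, "y": 0, "z": 0, "twist": 0}], "gripper": 88}}

```text
clock: 11.98
eef_pos: [0.5695, 0.0309, 0.1698]
orientation: [3.082, 0.024, 1.62]
contact_force: [0.3, 0.0, -0.1]
width: 0.879
```

```bash
python3 go.py 565 44 185 92.3;python3 - <<'E'
from h import *
snap("wrist","w13")
a=cv2.imread("pics/w13.png")[100:380,80:380]
a=np.clip(a.astype(float)*1.5+10,0,255).astype(np.uint8)
cv2.imwrite("pics/w13c.png",cv2.resize(a,None,fx=2.1,fy=2.1,interpolation=cv2.INTER_CUBIC))
E
```

```text
t 11.97 tcp [569.5  30.9 169.8] yaw 92.8 toolz [ 0.0606 -0.0206 -0.998 ] F [ 0.33  0.05 -0.05] w 0.879 q [-0.135  0.514  1.677 -0.016  0.888 -0.175]
tool shift cm [ 1.29 -0.29 -1.57] rows 0.3287440009782703
twist 0.49524752581834264
```

View pics/w13c.png

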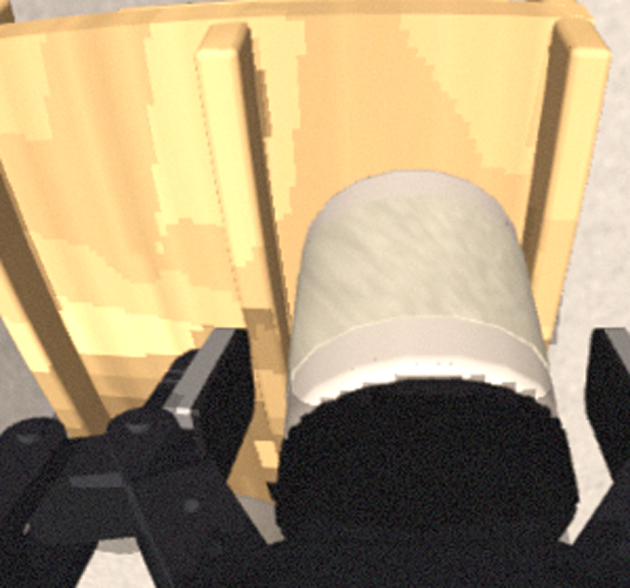

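The jar stands in the lane, released: in the crop, jar 290–545 px, divider about 280, side board about 560. Backing off straight up, then I'll check.

>>> {"name": "send_rows", "arguments": {"deltas": [{"x": 0.5, "y": 0, "z": -3, "twist": 0}, {"x": 1, "y": 0, "z": -5, "twist": 0}, {"x": 2, "y": 0, "z": -5, "twist": 0}, {"x": 2, "y": 0, "z": -5, "twist": 0}, {"x": 0, "y": 0, "z": 0, "twist": 0}]}}

```text
clock: 12.65
eef_pos: [0.5558, 0.0917, 0.3514]
orientation: [3.086, 0.021, 1.619]
contact_force: [-0.0, 0.5, -0.5]
width: 0.88
```

```bash
python3 go.py 565 44 185 92.3;python3 - <<'E'
from h import *
import pickle
pickle.dump(camera_info("wrist"),open("w14.pkl","wb"))
snap("wrist","w14")
E
```

```text
t 12.65 tcp [555.8  91.7 351.4] yaw 92.78 toolz [ 0.0565 -0.0187 -0.9982] F [-0.05  0.5  -0.48] w 0.88 q [-0.026  0.301  1.466 -0.018  1.318 -0.071]
tool shift cm [-4.45 -0.25 16.75] rows 2.773023508844651
twist 0.4792183097920315
```

View pics/w14.png

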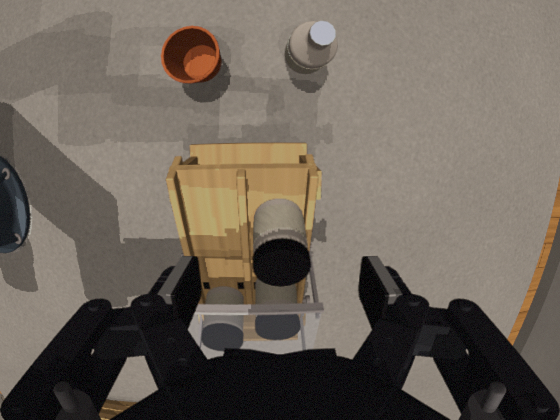

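>>> {"name": "send_rows", "arguments": {"deltas": [{"x": 0, "y": -5, "z": 0, "twist": 0}, {"x": 0, "y": 5, "z": 0, "twist": 0}, {"x": 0, "y": -5, "z": 0, "twist": 0}, {"x": 0, "y": 5, "z": 0, "twist": 0}], "gripper": 0}}

```text
clock: 13.2
eef_pos: [0.5222, 0.0912, 0.3158]
orientation: [-3.095, 0.015, 1.62]
contact_force: [0.1, -0.4, -0.7]
width: 0.022
```

```bash
python3 go.py 300 450 380
```

```text
t 13.2 tcp [522.2  91.2 315.8] yaw 92.8 toolz [-0.0459 -0.017  -0.9988] F [ 0.13 -0.4  -0.68] w 0.022 q [-0.028  0.327  1.527 -0.019  1.333 -0.071]
tool shift cm [ 36.82 -20.74  -6.  ] rows 6.8298845927012755
```

>>> {"name": "send_rows", "arguments": {"deltas": [{"x": 5.2, "y": -1.4, "z": -2, "twist": 0}, {"x": 5.2, "y": -1.4, "z": -2, "twist": 0}, {"x": 5.2, "y": -1.6, "z": -2, "twist": 0}, {"x": 5.2, "y": -2, "z": -2, "twist": 0}, {"x": 5, "y": -3, "z": -2, "twist": 0}]}}

```text
clock: 13.82
eef_pos: [0.4226, 0.3419, 0.3985]
orientation: [-3.056, 0.023, 1.606]
contact_force: [1.0, 0.8, -0.3]
width: -0.004
```

```bash
python3 go.py 200 580 450
```

```text
t 13.82 tcp [422.6 341.9 398.5] yaw 92.04 toolz [-0.0846 -0.0258 -0.9961] F [ 1.04  0.82 -0.29] w -0.004 q [0.466 0.301 1.341 0.015 1.587 0.431]
tool shift cm [ 24.46 -21.8   -3.86] rows 5.279246095933139
```

>>> {"name": "send_rows", "arguments": {"deltas": [{"x": 4.4, "y": -4.2, "z": -0.7, "twist": 0}, {"x": 4.4, "y": -4.2, "z": -0.7, "twist": 0}, {"x": 4.4, "y": -4.2, "z": -0.7, "twist": 0}, {"x": 4.4, "y": -4.4, "z": -0.7, "twist": 0}, {"x": 3.5, "y": -5.0, "z": -0.7, "twist": 0}]}}

```text
clock: 14.45
eef_pos: [0.1948, 0.5498, 0.4365]
orientation: [-3.043, 0.038, 1.602]
contact_force: [-0.2, -0.3, 0.2]
width: -0.0
```

```bash
python3 go.py -80 620 450
```

```text
t 14.45 tcp [194.8 549.8 436.5] yaw 91.77 toolz [-0.0975 -0.0404 -0.9944] F [-0.15 -0.27  0.16] w -0.0 q [1.007 0.343 1.182 0.061 1.702 0.984]
tool shift cm [  7.81 -27.28   1.05] rows 4.542785034068456
```

>>> {"name": "send_rows", "arguments": {"deltas": [{"x": 1.8, "y": -5.8, "z": 0, "twist": 0}, {"x": 1.8, "y": -5.8, "z": 0, "twist": 0}, {"x": 1, "y": -6, "z": 0, "twist": 0}, {"x": 0, "y": -6, "z": 0, "twist": 0}, {"x": 0, "y": -6, "z": 0, "twist": 0}]}}

```text
clock: 15.08
eef_pos: [-0.1079, 0.5894, 0.4505]
orientation: [-3.037, 0.06, 1.598]
contact_force: [1.0, 0.3, 0.1]
width: 0.006
```

```bash
python3 go.py -180 620 450
```

```text
t 15.07 tcp [-107.9  589.4  450.5] yaw 91.54 toolz [-0.1028 -0.0627 -0.9927] F [0.98 0.34 0.12] w 0.006 q [1.515 0.352 1.135 0.1   1.722 1.503]
tool shift cm [ 3.25 -7.11  0.6 ] rows 1.2540901857450588
```

>>> {"name": "send_rows", "arguments": {"deltas": [{"x": -5, "y": 0, "z": 0, "twist": 0}, {"x": 5.5, "y": 0, "z": 0, "twist": 0}, {"x": -5, "y": 0, "z": 0.3, "twist": 0}, {"x": 5.5, "y": 0, "z": -0.3, "twist": 0}]}}

```text
clock: 15.58
eef_pos: [-0.1138, 0.5745, 0.4164]
orientation: [-3.03, 0.143, 1.607]
contact_force: [-0.2, 3.9, 0.6]
width: -0.002
```

```bash
python3 go.py -108 589 450
```

```text
t 15.57 tcp [-113.8  574.5  416.4] yaw 92.05 toolz [-0.106  -0.1459 -0.9836] F [-0.16  3.91  0.57] w -0.002 q [1.524 0.385 1.178 0.1   1.73  1.505]
tool shift cm [ 0.93  0.24 -3.58] rows 0.5930353464979744
```

>>> {"name": "send_rows", "arguments": {"deltas": [{"x": -6, "y": 0, "z": 0.3, "twist": 0}, {"x": 6, "y": 0, "z": -1.5, "twist": 0}, {"x": -6, "y": 0, "z": 0.5, "twist": 0}, {"x": 6, "y": 0, "z": -2, "twist": 0}]}}

```text
clock: 16.08
eef_pos: [-0.1098, 0.5683, 0.3806]
orientation: [-3.019, 0.298, 1.606]
contact_force: [0.2, 2.9, -0.0]
width: -0.003
```

```bash
python3 go.py -108 589 450
```

```text
t 16.07 tcp [-109.8  568.3  380.6] yaw 92.01 toolz [-0.1124 -0.2953 -0.9488] F [ 0.16  2.94 -0.  ] w -0.003 q [1.518 0.47  1.158 0.1   1.819 1.511]
tool shift cm [-0.06 -0.64 -7.22] rows 1.1591450605486537
```

>>> {"name": "send_rows", "arguments": {"deltas": [{"x": -5.8, "y": 0, "z": 1.0, "twist": 0}, {"x": 5.5, "y": 0, "z": -2.8, "twist": 0}, {"x": -5.8, "y": 0, "z": 1.0, "twist": 0}, {"x": 5.2, "y": 0, "z": -3.2, "twist": 0}]}}

```text
clock: 16.58
eef_pos: [-0.1041, 0.5645, 0.3593]
orientation: [-3.003, 0.467, 1.608]
contact_force: [0.2, 2.4, -0.5]
width: -0.002
```

```bash
python3 go.py -108 589 450
```

```text
t 16.57 tcp [-104.1  564.5  359.3] yaw 92.13 toolz [-0.1211 -0.4505 -0.8845] F [ 0.22  2.43 -0.51] w -0.002 q [1.509 0.562 1.102 0.101 1.953 1.52 ]
tool shift cm [-1.88 -1.56 -9.08] rows 1.5044374618153211
```

>>> {"name": "send_rows", "arguments": {"deltas": [{"x": -5.3, "y": 0, "z": 1.5, "twist": 0}, {"x": 5.0, "y": 0, "z": -3.4, "twist": 0}, {"x": 0, "y": 4, "z": -2, "twist": 0}, {"x": 0, "y": 5, "z": -2, "twist": 0}]}}

```text
clock: 17.08
eef_pos: [-0.0077, 0.5772, 0.3584]
orientation: [-2.987, 0.578, 1.619]
contact_force: [-0.4, 1.5, 0.1]
width: 0.001
```

```bash
python3 go.py 200 580 400; python3 - <<'E' | tail -5
from h import *
from m3 import q
from m2 import Rr
import pickle
ci=pickle.load(open("w14.pkl","rb"));R=Rr(.04);o0=q[:3].copy();o0[2]=.0745
print("origin",o0)
for nm,px,z in (("spare lid",(281,258),78),("hung lid",(277,326),78),("home lid",(222,336),78)):
    o,d=ray("wrist",*px,ci);n=R[:,2];o1=o0+n*z/1000
    p=o+d*(((o1-o)@n)/(d@n));print(nm,np.round(R.T@(p-o0)*1000,1),p)
E
```

```text
t 17.07 tcp [ -7.7 577.2 358.4] yaw 92.76 toolz [-0.1278 -0.5467 -0.8276] F [-0.41  1.45  0.11] w 0.001 q [1.379 0.637 1.009 0.025 2.092 1.383]
tool shift cm [-2.88 20.03 -6.25] rows 3.3890571812509576
(-250, 36, 0) [0.5647 0.1042 0.1609]
origin [ 0.53741985 -0.12694616  0.0745    ]
spare lid [-202.3   36.7   78. ] [0.56778286 0.03270571 0.22258709]
hung lid [-74.6  36.1  78. ] [ 0.57191488 -0.08562119  0.1747514 ]
home lid [-48.2 -34.3  78. ] [ 0.50253211 -0.11284896  0.16488046]
```

>>> {"name": "send_rows", "arguments": {"deltas": [{"x": -0.7, "y": 5.2, "z": -1.5, "twist": 0}, {"x": -0.7, "y": 5.2, "z": -1.5, "twist": 0}, {"x": -1.2, "y": 5.2, "z": -1.5, "twist": 0}, {"x": -2, "y": 5.2, "z": -1, "twist": 0}, {"x": -2.5, "y": 5, "z": 0, "twist": 0}]}}

```text
clock: 17.7
eef_pos: [0.2681, 0.5357, 0.3947]
orientation: [-2.972, 0.602, 1.627]
contact_force: [0.5, 0.4, -0.3]
width: -0.004
```

```bash
python3 go.py 500 400 400
```

```text
t 17.7 tcp [268.1 535.7 394.7] yaw 93.2 toolz [-0.137  -0.567  -0.8122] F [ 0.46  0.43 -0.33] w -0.004 q [ 1.013  0.67   0.864 -0.229  2.193  0.932]
tool shift cm [-12.53  23.42   4.08] rows 4.2997885190090495
```

>>> {"name": "send_rows", "arguments": {"deltas": [{"x": -2.6, "y": 5.1, "z": 0.8, "twist": 0}, {"x": -2.6, "y": 5.1, "z": 0.8, "twist": 0}, {"x": -2.9, "y": 5, "z": 0.9, "twist": 0}, {"x": -3.5, "y": 4.5, "z": 1.2, "twist": 0}, {"x": -4.2, "y": 3.5, "z": 1.8, "twist": 0}]}}

```text
clock: 18.32
eef_pos: [0.5069, 0.3565, 0.3927]
orientation: [-2.949, 0.618, 1.639]
contact_force: [-0.5, -0.0, 0.2]
width: 0.001
```

```bash
python3 go.py 560 260 370
```

```text
t 18.32 tcp [506.9 356.5 392.7] yaw 93.93 toolz [-0.152  -0.5802 -0.8002] F [-0.5  -0.03  0.21] w 0.001 q [ 0.618  0.664  0.889 -0.452  2.065  0.491]
tool shift cm [-6.84  6.01  6.61] rows 1.8000918296692265
```

>>> {"name": "send_rows", "arguments": {"deltas": [{"x": -4.4, "y": 4, "z": 2.6, "twist": 0}, {"x": -4.4, "y": 3, "z": 2.6, "twist": 0}, {"x": -4.4, "y": 0, "z": 3, "twist": 0}, {"x": 0, "y": 5, "z": 0, "twist": 1}, {"x": 0, "y": -5, "z": 0, "twist": 1}]}}

```text
clock: 18.95
eef_pos: [0.5719, 0.1879, 0.3661]
orientation: [-2.919, 0.639, 1.618]
contact_force: [-1.9, -0.5, -0.5]
width: -0.002
```

```bash
python3 go.py 560 160 330
```

```text
t 18.95 tcp [571.9 187.9 366.1] yaw 92.72 toolz [-0.1929 -0.5918 -0.7826] F [-1.87 -0.48 -0.45] w -0.002 q [ 0.371  0.618  1.059 -0.531  1.885  0.339]
tool shift cm [-0.04 -0.29  4.71] rows 0.7549881816992238
```

```bash
cat > clr.py <<'E'
from h import *
from m2 import Rr
from go import R as RPY
RK=Rr(.04)
def clear(Rt,xf=-113,zc=30,v=0):
    T=RK.T@Rt  # tool axes in rack
    # fingertip corners
    cs=np.array([[sx*11,sy*14,0] for sx in(-1,1) for sy in (-1,1)])@T.T
    lead=cs[:,0].max(); k=cs[:,0].argmax()
    tcp=np.array([xf-lead,36,zc-cs[k,2]])
    tipmin=tcp[2]+cs[:,2].min()
    g=np.linspace(-1,1,21)
    B=np.array([[sx*42.5,sy*42.5,-L] for sx in g for sy in g for L in (73,85,100,120,140)])@T.T+tcp
    Fg=np.array([[sx*11,sy*15,-L] for sx in(-1,1) for sy in(-1,1) for L in np.linspace(0,73,40)])@T.T+tcp
    P=np.r_[B,Fg]
    # hood clearance: points with x>-148-? and z between 93 & 103
    def dist_h(p): # dist to trim rectangle -148..-138,93..103 and sheet beyond
        dx=np.maximum(-148-p[:,0],0);dz=np.maximum(np.maximum(93-p[:,2],p[:,2]-103),0)
        return np.hypot(dx,dz)
    return dict(tcp=np.round(tcp,1),tip=round(tipmin,1),body_floor=round(B[:,2].min(),1),body_hood=round(dist_h(B).min(),1),fing_hood=round(dist_h(Fg).min(),1),toolx=np.round(T[:,0],3),tooly=np.round(T[:,1],3),toolz=np.round(T[:,2],3))
if __name__=="__main__":
    for xt in (0,-.15):
      for ph in (20,24,28,32,36):
        tz=np.array([xt,-np.sin(np.deg2rad(ph)),0]);tz[2]=-np.sqrt(1-tz@tz)
        ty=np.cross(tz,[0,1,0])*-1;ty=np.array([1,.04,0]);ty-=tz*(ty@tz);ty/=np.linalg.norm(ty)
        # make tooly perpendicular to rack x
        rx=RK[:,0];ty=np.cross(rx,tz);ty/=np.linalg.norm(ty);ty*=np.sign(ty[0])
        Rt=np.c_[np.cross(ty,tz),ty,tz]
        for zc in (28,34):
            c=clear(Rt,zc=zc);print(xt,ph,zc,{k:c[k] for k in("tip","body_floor","body_hood","fing_hood")})
    s=readout.read_state();Rt=RPY(s["orientation"]);print("now",clear(Rt))
E
python3 clr.py | tail -21
```

```text
0 20 28 {'tip': np.float64(12.8), 'body_floor': np.float64(45.4), 'body_hood': np.float64(0.0), 'fing_hood': np.float64(17.5)}
0 20 34 {'tip': np.float64(18.8), 'body_floor': np.float64(51.4), 'body_hood': np.float64(0.0), 'fing_hood': np.float64(13.4)}
0 24 28 {'tip': np.float64(11.5), 'body_floor': np.float64(38.9), 'body_hood': np.float64(0.0), 'fing_hood': np.float64(22.4)}
0 24 34 {'tip': np.float64(17.5), 'body_floor': np.float64(44.9), 'body_hood': np.float64(0.0), 'fing_hood': np.float64(18.1)}
0 28 28 {'tip': np.float64(10.3), 'body_floor': np.float64(32.3), 'body_hood': np.float64(0.6), 'fing_hood': np.float64(27.3)}
0 28 34 {'tip': np.float64(16.3), 'body_floor': np.float64(38.3), 'body_hood': np.float64(0.7), 'fing_hood': np.float64(22.7)}
0 32 28 {'tip': np.float64(9.2), 'body_floor': np.float64(25.7), 'body_hood': np.float64(5.5), 'fing_hood': np.float64(32.0)}
0 32 34 {'tip': np.float64(15.2), 'body_floor': np.float64(31.7), 'body_hood': np.float64(5.5), 'fing_hood': np.float64(27.1)}
0 36 28 {'tip': np.float64(8.1), 'body_floor': np.float64(18.9), 'body_hood': np.floa
[... 1060 characters left out ...]
od': np.float64(31.9)}
-0.15 32 34 {'tip': np.float64(9.2), 'body_floor': np.float64(19.2), 'body_hood': np.float64(4.3), 'fing_hood': np.float64(27.0)}
-0.15 36 28 {'tip': np.float64(1.7), 'body_floor': np.float64(5.6), 'body_hood': np.float64(8.8), 'fing_hood': np.float64(36.5)}
-0.15 36 34 {'tip': np.float64(7.7), 'body_floor': np.float64(11.6), 'body_hood': np.float64(8.8), 'fing_hood': np.float64(31.4)}
now {'tcp': array([-121.3,   36. ,   22.3]), 'tip': np.float64(11.2), 'body_floor': np.float64(18.0), 'body_hood': np.float64(5.0), 'fing_hood': np.float64(35.5), 'toolx': array([-0.52 , -0.006, -0.854]), 'tooly': array([ 0.182,  0.976, -0.118]), 'toolz': array([ 0.834, -0.216, -0.507])}
```

>>> {"name": "send_rows", "arguments": {"deltas": [{"x": 0, "y": 0, "z": 0, "twist": 0}, {"x": 0, "y": -5, "z": 0, "twist": 0}]}}

```text
clock: 19.2
eef_pos: [0.5213, 0.1899, 0.3664]
orientation: [-2.897, 0.645, 1.629]
contact_force: [-1.1, 1.2, -0.6]
width: -0.002
```

```bash
python3 go.py
```

```text
t 19.2 tcp [521.3 189.9 366.4] yaw 93.33 toolz [-0.2077 -0.5962 -0.7755] F [-1.11  1.23 -0.57] w -0.002 q [ 0.4    0.559  1.175 -0.512  1.867  0.388]
```

>>> {"name": "send_rows", "arguments": {"deltas": [{"x": 0, "y": 0, "z": 0, "twist": 0}]}}

```text
clock: 19.32
eef_pos: [0.5189, 0.1899, 0.3658]
orientation: [-2.892, 0.646, 1.634]
contact_force: [0.9, 0.2, -0.2]
width: -0.001
```

```bash
python3 go.py
```

```text
t 19.32 tcp [518.9 189.9 365.8] yaw 93.61 toolz [-0.2096 -0.5975 -0.774 ] F [ 0.9   0.16 -0.2 ] w -0.001 q [ 0.401  0.558  1.18  -0.511  1.867  0.388]
```

>>> {"name": "send_rows", "arguments": {"deltas": [{"x": 0, "y": 1.5, "z": 0, "twist": 0}, {"x": 0, "y": 1.5, "z": 0, "twist": 0}, {"x": 0, "y": 1.5, "z": 0, "twist": 0}]}}

```text
clock: 19.7
eef_pos: [0.5677, 0.1852, 0.3555]
orientation: [-2.895, 0.646, 1.633]
contact_force: [-0.1, -0.1, -0.6]
width: 0.003
```

```bash
python3 go.py
```

```text
t 19.7 tcp [567.7 185.2 355.5] yaw 93.57 toolz [-0.2076 -0.5974 -0.7746] F [-0.15 -0.13 -0.6 ] w 0.003 q [ 0.369  0.626  1.078 -0.531  1.878  0.341]
```

>>> {"name": "send_rows", "arguments": {"deltas": [{"x": 0, "y": 6, "z": 0, "twist": 0}]}}

```text
clock: 19.82
eef_pos: [0.627, 0.1805, 0.3448]
orientation: [-2.895, 0.645, 1.634]
contact_force: [1.1, 0.2, 0.4]
width: 0.004
```

```bash
python3 go.py
```

```text
t 19.82 tcp [627.  180.5 344.8] yaw 93.64 toolz [-0.2062 -0.5974 -0.775 ] F [1.07 0.23 0.4 ] w 0.004 q [ 0.336  0.715  0.931 -0.554  1.909  0.279]
```

>>> {"name": "send_rows", "arguments": {"deltas": [{"x": 0, "y": -6, "z": 0, "twist": 0}]}}

```text
clock: 19.95
eef_pos: [0.5778, 0.1843, 0.3382]
orientation: [-2.875, 0.649, 1.642]
contact_force: [-2.1, 0.1, -2.2]
width: -0.002
```

```bash
python3 go.py
```

```text
t 19.95 tcp [577.8 184.3 338.2] yaw 94.07 toolz [-0.2216 -0.6002 -0.7686] F [-2.11  0.1  -2.19] w -0.002 q [ 0.362  0.66   1.064 -0.53   1.873  0.34 ]
```

>>> {"name": "send_rows", "arguments": {"deltas": [{"x": 0, "y": 0, "z": 6, "twist": 0}]}}

```text
clock: 20.08
eef_pos: [0.5679, 0.1566, 0.3024]
orientation: [-2.881, 0.648, 1.641]
contact_force: [1.2, -0.4, 0.5]
width: -0.002
```

```bash
python3 go.py
```

```text
t 20.07 tcp [567.9 156.6 302.4] yaw 94.01 toolz [-0.2161 -0.5997 -0.7705] F [ 1.18 -0.42  0.53] w -0.002 q [ 0.331  0.652  1.177 -0.531  1.761  0.368]
```

>>> {"name": "send_rows", "arguments": {"deltas": [{"x": 0, "y": 0, "z": -6, "twist": 0}]}}

```text
clock: 20.2
eef_pos: [0.5584, 0.1813, 0.3268]
orientation: [-2.786, 0.666, 1.693]
contact_force: [0.1, 1.0, -4.3]
width: -0.0
```

```bash
python3 go.py
```

```text
t 20.2 tcp [558.4 181.3 326.8] yaw 96.99 toolz [-0.2749 -0.6172 -0.7372] F [ 0.14  1.03 -4.26] w -0.0 q [ 0.366  0.673  1.096 -0.529  1.901  0.331]
```

```bash
cat > tw.py <<'E'
from clr import *
s=readout.read_state();Rt=RPY(s["orientation"])
for tw in (-20,-10,0,10,20,30):
    a=np.deg2rad(tw);Rz=np.array([[np.cos(a),-np.sin(a),0],[np.sin(a),np.cos(a),0],[0,0,1]])
    for zc in (32,38):
        c=clear(Rt@Rz,zc=zc);print(tw,zc,{k:float(c[k]) for k in("tip","body_floor","body_hood","fing_hood")},c["tcp"],c["tooly"],c["toolz"])
E
python3 tw.py | tail -12
```

```text
-20 32 {'tip': 15.6, 'body_floor': 11.6, 'body_hood': 9.4, 'fing_hood': 25.1} [-119.6   36.    30.6] [ 0.047  0.873 -0.486] [ 0.838 -0.299 -0.457]
-20 38 {'tip': 21.6, 'body_floor': 17.6, 'body_hood': 8.9, 'fing_hood': 19.8} [-119.6   36.    36.6] [ 0.047  0.873 -0.486] [ 0.838 -0.299 -0.457]
-10 32 {'tip': 14.0, 'body_floor': 11.6, 'body_hood': 9.6, 'fing_hood': 29.9} [-120.8   36.    27.9] [ 0.14   0.926 -0.35 ] [ 0.838 -0.299 -0.457]
-10 38 {'tip': 20.0, 'body_floor': 17.6, 'body_hood': 7.3, 'fing_hood': 24.6} [-120.8   36.    33.9] [ 0.14   0.926 -0.35 ] [ 0.838 -0.299 -0.457]
0 32 {'tip': 12.9, 'body_floor': 13.2, 'body_hood': 7.3, 'fing_hood': 34.9} [-121.7   36.    25.3] [ 0.23   0.952 -0.202] [ 0.838 -0.299 -0.457]
0 38 {'tip': 18.9, 'body_floor': 19.2, 'body_hood': 4.0, 'fing_hood': 29.6} [-121.7   36.    31.3] [ 0.23   0.952 -0.202] [ 0.838 -0.299 -0.457]
10 32 {'tip': 12.5, 'body_floor': 16.4, 'body_hood': 3.3, 'fing_hood': 36.7} [-122.3   36.    22.9] [ 0.312  0.949 -0.049] [ 0.838 -0.299 -0.457]
10 38 {'tip': 18.5, 'body_floor': 22.4, 'body_hood': 3.1, 'fing_hood': 31.4} [-122.3   36.    28.9] [ 0.312  0.949 -0.049] [ 0.838 -0.299 -0.457]
20 32 {'tip': 9.6, 'body_floor': 12.1, 'body_hood': 3.0, 'fing_hood': 36.5} [-122.7   36.    20.8] [0.385 0.917 0.106] [ 0.838 -0.299 -0.457]
20 38 {'tip': 15.6, 'body_floor': 18.1, 'body_hood': 3.0, 'fing_hood': 31.3} [-122.7   36.    26.8] [0.385 0.917 0.106] [ 0.838 -0.299 -0.457]
30 32 {'tip': 6.0, 'body_floor': 5.2, 'body_hood': 3.5, 'fing_hood': 36.4} [-122.7   36.    19. ] [0.447 0.857 0.258] [ 0.838 -0.299 -0.457]
30 38 {'tip': 12.0, 'body_floor': 11.2, 'body_hood': 4.3, 'fing_hood': 31.1} [-122.7   36.    25. ] [0.447 0.857 0.258] [ 0.838 -0.299 -0.457]
```

```bash
python3 go.py 555 185 270;  python3 - <<'E' | tail -2
from clr import *
o0=np.array([.5374,-.1269,.0745])
for x in(-250,-245):print(np.round((RK@np.array([x,36,24])/1000+o0)*1000,1))
E
```

```text
t 20.2 tcp [558.4 181.3 326.8] yaw 96.99 toolz [-0.2749 -0.6172 -0.7372] F [ 0.14  1.03 -4.26] w -0.0 q [ 0.366  0.673  1.096 -0.529  1.901  0.331]
tool shift cm [3.83 1.19 4.05] rows 0.9117241325167386
[564.5  97.2 190.4]
[564.6  92.5 188.5]
```

>>> {"name": "send_rows", "arguments": {"deltas": [{"x": 1.2, "y": 0.4, "z": 1.3, "twist": 0}, {"x": 1.2, "y": 0.4, "z": 1.3, "twist": 0}, {"x": 1.2, "y": 0.4, "z": 1.3, "twist": 0}]}}

```text
clock: 20.58
eef_pos: [0.561, 0.1847, 0.2721]
orientation: [-2.798, 0.665, 1.686]
contact_force: [0.4, -1.4, -0.4]
width: 0.002
```

```bash
python3 go.py 555 185 320
```

```text
t 20.57 tcp [561.  184.7 272.1] yaw 96.58 toolz [-0.2678 -0.616  -0.7408] F [ 0.45 -1.4  -0.37] w 0.002 q [ 0.37   0.722  1.145 -0.514  1.809  0.391]
tool shift cm [-2.88 -1.84 -3.4 ] rows 0.7718246167922136
```

```bash
python3 go.py 620 375 260; python3 - <<'E'
from h import *
for n,u,v,z in(("bowl c",95,110,.06),("bowl r",141,110,.06),("bowl b",97,157,.06),("bottle cap",245,172,.155),("yellow",132,231,.078)):print(n,np.round(onz("top",u,v,z),3))
E
```

```text
t 20.57 tcp [561.  184.7 272.1] yaw 96.58 toolz [-0.2678 -0.616  -0.7408] F [ 0.45 -1.4  -0.37] w 0.002 q [ 0.37   0.722  1.145 -0.514  1.809  0.391]
tool shift cm [ 15.09   4.11 -12.4 ] rows 3.193829499195459
bowl c [0.785 0.627 0.06 ]
bowl r [0.783 0.513 0.06 ]
bowl b [0.667 0.615 0.06 ]
bottle cap [0.601 0.246 0.155]
yellow [0.485 0.515 0.078]
```

>>> {"name": "send_rows", "arguments": {"deltas": [{"x": 3.8, "y": 1.0, "z": -3.1, "twist": 0}, {"x": 3.8, "y": 1.0, "z": -3.1, "twist": 0}, {"x": 3.8, "y": 1.0, "z": -3.1, "twist": 0}, {"x": 3.8, "y": 1.0, "z": -3.1, "twist": 0}]}}

```text
clock: 21.08
eef_pos: [0.6235, 0.376, 0.2563]
orientation: [-2.8, 0.666, 1.677]
contact_force: [0.6, 0.6, -0.2]
width: 0.002
```

```bash
python3 go.py 620 375 20
```

```text
t 21.07 tcp [623.5 376.  256.3] yaw 96.11 toolz [-0.2711 -0.6145 -0.7409] F [ 0.56  0.55 -0.24] w 0.002 q [ 0.547  1.012  0.547 -0.482  2.164  0.407]
tool shift cm [14.55  5.89 17.67] rows 3.7808633538640453
```

>>> {"name": "send_rows", "arguments": {"deltas": [{"x": 3.6, "y": 1.45, "z": 4.4, "twist": 0}, {"x": 3.6, "y": 1.45, "z": 4.4, "twist": 0}, {"x": 3.6, "y": 1.45, "z": 4.4, "twist": 0}]}}

```text
clock: 21.45
eef_pos: [0.6297, 0.3837, 0.0803]
orientation: [-2.833, 0.654, 1.662]
contact_force: [0.1, -0.5, 0.4]
width: 0.003
```

```bash
python3 go.py 600 360 20
```

```text
t 21.45 tcp [629.7 383.7  80.3] yaw 95.2 toolz [-0.25   -0.605  -0.7559] F [ 0.13 -0.47  0.36] w 0.003 q [ 0.551  1.165  0.641 -0.421  1.918  0.541]
tool shift cm [ 2.01 -1.18  6.74] rows 1.1404842136709759
```

>>> {"name": "send_rows", "arguments": {"deltas": [{"x": 3.2, "y": 1.2, "z": 3.8, "twist": 0}, {"x": 1.2, "y": 0.5, "z": 1.5, "twist": 0}]}}

```text
clock: 21.7
eef_pos: [0.6285, 0.3832, 0.0047]
orientation: [-2.826, 0.661, 1.664]
contact_force: [-9.1, 7.6, 39.6]
width: 0.002
```

```bash
python3 go.py 630 380 0
```

```text
t 21.7 tcp [628.5 383.2   4.7] yaw 95.34 toolz [-0.2551 -0.6099 -0.7503] F [-9.14  7.6  39.61] w 0.002 q [ 0.552  1.254  0.633 -0.413  1.852  0.576]
tool shift cm [0.02 0.29 0.51] rows 0.09455342479052062
```

>>> {"name": "send_rows", "arguments": {"deltas": [{"x": 0.6, "y": 0.25, "z": 0.75, "twist": 0}]}}

```text
clock: 21.82
eef_pos: [0.6286, 0.3834, 0.0047]
orientation: [-2.824, 0.671, 1.66]
contact_force: [-7.7, 6.4, 43.2]
width: 0.001
```

```bash
python3 go.py 630 380 0
```

```text
t 21.82 tcp [628.6 383.4   4.7] yaw 95.13 toolz [-0.2581 -0.616  -0.7443] F [-7.69  6.35 43.16] w 0.001 q [ 0.553  1.259  0.623 -0.418  1.864  0.58 ]
tool shift cm [0.02 0.29 0.53] rows 0.09626379261219555
```

>>> {"name": "send_rows", "arguments": {"deltas": [{"x": 0.6, "y": 0.25, "z": 0.75, "twist": 0}]}}

```text
clock: 21.95
eef_pos: [0.6285, 0.3837, 0.0053]
orientation: [-2.824, 0.678, 1.656]
contact_force: [-8.3, -0.8, 22.5]
width: 0.001
```

```bash
python3 go.py 630 380 0
```

```text
t 21.95 tcp [628.5 383.7   5.3] yaw 94.9 toolz [-0.2607 -0.6207 -0.7395] F [-8.27 -0.83 22.5 ] w 0.001 q [ 0.555  1.263  0.616 -0.421  1.874  0.583]
tool shift cm [0.04 0.31 0.58] rows 0.10538337738032982
```

>>> {"name": "send_rows", "arguments": {"deltas": [{"x": -3, "y": -1.2, "z": -3.6, "twist": 0}, {"x": -3.6, "y": -1.3, "z": -4, "twist": 0}]}}

```text
clock: 22.2
eef_pos: [0.628, 0.3822, 0.1088]
orientation: [-2.818, 0.681, 1.66]
contact_force: [0.8, -0.1, 0.2]
width: -0.001
```

```bash
python3 go.py 600 350 250; python3 tw.py|tail -12
```

```text
t 22.2 tcp [628.  382.2 108.8] yaw 95.09 toolz [-0.2637 -0.623  -0.7364] F [ 0.84 -0.08  0.18] w -0.001 q [ 0.554  1.149  0.615 -0.441  1.982  0.529]
tool shift cm [-11.19  -5.81  -7.65] rows 2.359487630062829
-20 32 {'tip': 15.2, 'body_floor': 11.2, 'body_hood': 10.1, 'fing_hood': 26.2} [-119.7   36.    30. ] [ 0.056  0.886 -0.46 ] [ 0.843 -0.288 -0.454]
-20 38 {'tip': 21.2, 'body_floor': 17.2, 'body_hood': 9.4, 'fing_hood': 20.9} [-119.7   36.    36. ] [ 0.056  0.886 -0.46 ] [ 0.843 -0.288 -0.454]
-10 32 {'tip': 13.7, 'body_floor': 11.5, 'body_hood': 10.1, 'fing_hood': 31.0} [-120.8   36.    27.3] [ 0.148  0.936 -0.321] [ 0.843 -0.288 -0.454]
-10 38 {'tip': 19.7, 'body_floor': 17.5, 'body_hood': 7.6, 'fing_hood': 25.7} [-120.8   36.    33.3] [ 0.148  0.936 -0.321] [ 0.843 -0.288 -0.454]
0 32 {'tip': 12.8, 'body_floor': 13.4, 'body_hood': 7.0, 'fing_hood': 36.0} [-121.6   36.    24.8] [ 0.235  0.957 -0.171] [ 0.843 -0.288 -0.454]
0 38 {'tip': 18.8, 'body_floor': 19.4, 'body_hood': 4.6, 'fing_hood': 30.7} [-121.6   36.    30.8] [ 0.235  0.957 -0.171] [ 0.843 -0.288 -0.454]
10 32 {'tip': 12.4, 'body_floor': 17.0, 'body_hood': 3.9, 'fing_hood': 37.0} [-122.2   36.    22.4] [ 0.315  0.949 -0.017] [ 0.843 -0.288 -0.454]
10 38 {'tip': 18.4, 'body_floor': 23.0, 'body_hood': 3.9, 'fing_hood': 31.7} [-122.2   36.    28.4] [ 0.315  0.949 -0.017] [ 0.843 -0.288 -0.454]
20 32 {'tip': 8.8, 'body_floor': 10.2, 'body_hood': 3.8, 'fing_hood': 36.9} [-122.5   36.    20.4] [0.386 0.912 0.138] [ 0.843 -0.288 -0.454]
20 38 {'tip': 14.8, 'body_floor': 16.2, 'body_hood': 3.8, 'fing_hood': 31.6} [-122.5   36.    26.4] [0.386 0.912 0.138] [ 0.843 -0.288 -0.454]
30 32 {'tip': 5.4, 'body_floor': 3.7, 'body_hood': 4.4, 'fing_hood': 36.7} [-122.5   36.    18.7] [0.445 0.848 0.289] [ 0.843 -0.288 -0.454]
30 38 {'tip': 11.4, 'body_floor': 9.7, 'body_hood': 5.3, 'fing_hood': 31.4} [-122.5   36.    24.7] [0.445 0.848 0.289] [ 0.843 -0.288 -0.454]
```

```bash
cat > pu.py <<'E'
import sys
from clr import *
O0=np.array([.5374,-.1269,.0745])
def tgt(Rt,xc,zc,yc=36):
    T=RK.T@Rt
    cs=np.array([[sx*11,sy*14,0] for sx in(-1,1) for sy in (-1,1)])@T.T
    k=cs[:,0].argmax();return RK@((np.array([xc,yc,zc])-cs[k])/1000)+O0,cs[k]
s=readout.read_state();Rt=RPY(s["orientation"]);p=s["eef_pos"]
T=RK.T@Rt
_,off=tgt(Rt,0,0)
print("t",round(float(s["clock"]),2),"tcp",np.round(p*1000,1),"corner now rack",np.round(RK.T@(p-O0)*1000+off,1),"off",np.round(off,1),"toolz",np.round(Rt[:,2],3),"F rack",np.round(RK.T@s["contact_force"],1))
for a in sys.argv[1:]:
    v=[float(b) for b in a.split(",")]
    w,_=tgt(Rt,v[0],v[1],v[2] if len(v)>2 else 36);d=Rt.T@(w-p)*100
    print(a,"world",np.round(w*1000,1),"tool cm",np.round(d,2),"rows",round(np.linalg.norm(d)/6.25,1))
    if a==sys.argv[-1]:
        for k in range(3):pass
c=clear(Rt,zc=36);print({k:float(c[k]) for k in("tip","body_floor","body_hood","fing_hood")})
print("dir: rack x(1cm)",np.round(T[0],2),"rack y",np.round(T[1],2),"rack z",np.round(T[2],2), "world up",np.round(Rt[2],2))
E
python3 pu.py -- -250,120 2>&1| tail -6; python3 pu.py " -250,120" "-280,120"|tail -5
```

```text
t 22.2 tcp [628.  382.2 108.8] corner now rack [-472.6  124.7 -150.1] off [ 8.6 13.8  7.2] toolz [-0.264 -0.623 -0.736] F rack [0.  0.8 0.2]
Traceback (most recent call last):
  File "pu.py", line 13, in <module>
    v=[float(b) for b in a.split(",")]
       ~~~~~^^^
ValueError: could not convert string to float: '--'
t 22.2 tcp [628.  382.2 108.8] corner now rack [-472.6  124.7 -150.1] off [ 8.6 13.8  7.2] toolz [-0.264 -0.623 -0.736] F rack [0.  0.8 0.2]
 -250,120 world [551.7  71.4 275.9] tool cm [-34.05  -7.89   9.08] rows 5.8
-280,120 world [550.6  99.2 287.2] tool cm [-32.6   -8.59   6.55] rows 5.5
{'tip': 16.8, 'body_floor': 17.4, 'body_hood': 4.8, 'fing_hood': 32.5}
dir: rack x(1cm) [-0.48  0.24  0.84] rack y [-0.04  0.96 -0.29] rack z [-0.87 -0.17 -0.45] world up [-0.63 -0.25 -0.74]
```

>>> {"name": "send_rows", "arguments": {"deltas": [{"x": -3.7, "y": -1.5, "z": -4.4, "twist": 0}, {"x": -3.7, "y": -1.5, "z": -4.4, "twist": 0}, {"x": -4.5, "y": -1.5, "z": -3, "twist": 2}, {"x": -5, "y": -1.5, "z": 1, "twist": 2}, {"x": -4.6, "y": -1, "z": 3.5, "twist": 2}]}}

```text
clock: 22.82
eef_pos: [0.5943, 0.2725, 0.3328]
orientation: [-2.942, 0.697, 1.502]
contact_force: [0.2, -0.9, 0.9]
width: 0.002
```

```bash
python3 pu.py " -270,120" "-245,100"|tail -5
```

```text
t 22.82 tcp [594.3 272.5 332.8] corner now rack [-455.7   85.3   99.8] off [ 8.9 12.5  8.9] toolz [-0.241 -0.614 -0.752] F rack [0.5 0.2 1.2]
 -270,120 world [552.2  90.9 282. ] tool cm [-10.86   0.21  15.98] rows 3.1
-245,100 world [552.8  75.2 254.1] tool cm [-10.26   1.    19.03] rows 3.5
{'tip': 16.6, 'body_floor': 21.7, 'body_hood': 4.0, 'fing_hood': 32.6}
dir: rack x(1cm) [-0.47  0.27  0.84] rack y [ 0.08  0.96 -0.26] rack z [-0.88 -0.05 -0.47] world up [-0.64 -0.15 -0.75]
```

>>> {"name": "send_rows", "arguments": {"deltas": [{"x": -2.7, "y": 0, "z": 4.2, "twist": 0}, {"x": -2.7, "y": 0, "z": 4.2, "twist": 0}, {"x": -2.7, "y": 0.2, "z": 4.2, "twist": 0}]}}

```text
clock: 23.2
eef_pos: [0.5642, 0.1287, 0.2975]
orientation: [-2.969, 0.689, 1.485]
contact_force: [0.5, -0.8, -0.9]
width: 0.002
```

```bash
python3 pu.py " -252,90" "-248,45"|tail -5; python3 - <<'E'
from h import *
snap("wrist","w20");snap("side","s20")
E
```

```text
t 23.2 tcp [564.2 128.7 297.5] corner now rack [-310.5   49.4  120.6] off [ 8.9 12.4  9.1] toolz [-0.225 -0.61  -0.76 ] F rack [ 1.   0.4 -0.5]
 -252,90 world [552.5  85.5 247.2] tool cm [-0.2   0.37  6.72] rows 1.1
-248,45 world [552.   98.6 204. ] tool cm [3.55 0.63 9.22] rows 1.6
{'tip': 16.7, 'body_floor': 23.1, 'body_hood': 4.0, 'fing_hood': 32.1}
dir: rack x(1cm) [-0.47  0.27  0.84] rack y [ 0.1   0.96 -0.25] rack z [-0.88 -0.04 -0.48] world up [-0.64 -0.13 -0.76]
```

View pics/w20.png

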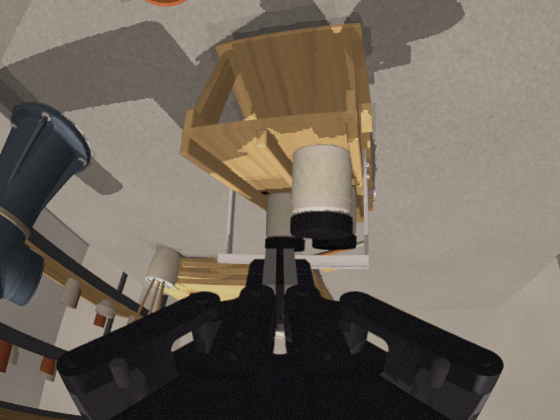

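View pics/s20.png

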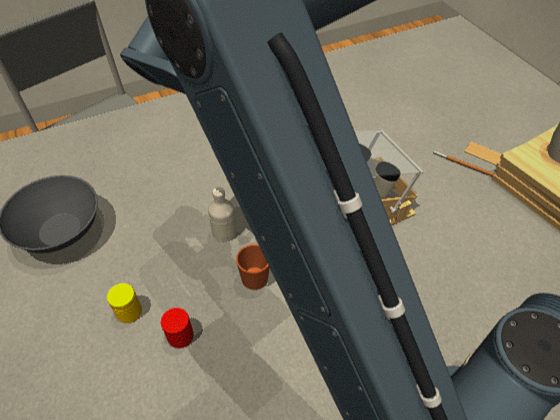

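>>> {"name": "send_rows", "arguments": {"deltas": [{"x": 0.2, "y": 0.2, "z": 3.5, "twist": 0}, {"x": 0.6, "y": 0.2, "z": 2.8, "twist": 0}, {"x": 2.2, "y": 0.2, "z": 1.4, "twist": 0}]}}

```text
clock: 23.68
eef_pos: [0.558, 0.1009, 0.2225]
orientation: [-2.983, 0.687, 1.468]
contact_force: [0.8, -0.1, 0.2]
width: 0.002
```

```bash
python3 pu.py " -246,50" "-246,35"|tail -5; python3 - <<'E'
from h import *
im=snap("wrist","w21")
cv2.imwrite("pics/w21c.png",cv2.resize(cv2.imread("pics/w21.png")[60:340,150:430],None,fx=2.1,fy=2.1,interpolation=cv2.INTER_CUBIC))
E
```

```text
t 23.68 tcp [558.  100.9 222.5] corner now rack [-256.8   41.9   61.6] off [ 8.9 12.3  9.3] toolz [-0.221 -0.607 -0.763] F rack [0.  0.8 0.3]
 -246,50 world [552.3  95.  207.7] tool cm [ 0.44 -0.26  1.61] rows 0.3
-246,35 world [552.  100.6 193.8] tool cm [ 1.75 -0.22  2.34] rows 0.5
{'tip': 16.8, 'body_floor': 23.8, 'body_hood': 3.8, 'fing_hood': 31.8}
dir: rack x(1cm) [-0.47  0.27  0.84] rack y [ 0.11  0.96 -0.25] rack z [-0.87 -0.02 -0.48] world up [-0.63 -0.12 -0.76]
```

View pics/w21c.png

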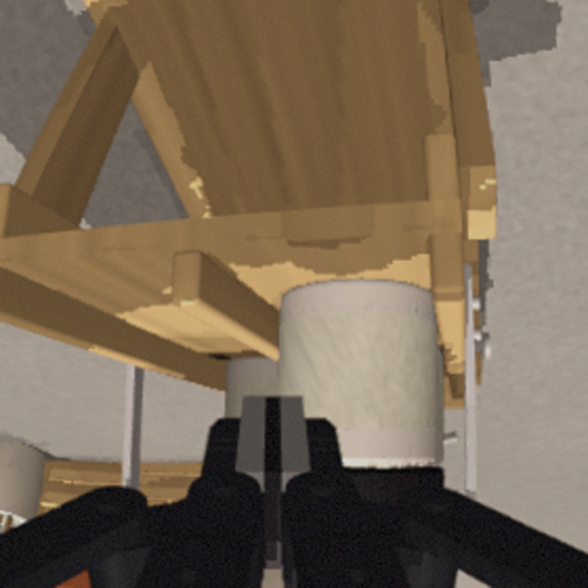

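```bash
python3 - <<'E' | tail -4
from clr import *
O0=np.array([.5374,-.1269,.0745])
ci=camera_info("wrist");n=RK[:,2]
for nm,px in(("jar near base",(321.4,194.8)),("jar left base",(150+283/2.1,60+300/2.1)),("jar right base",(150+437/2.1,60+300/2.1)),("floor edge at jar",(150+360/2.1,60+238/2.1))):
    o,d=ray("wrist",*px,ci);p=o+d*(((O0-o)@n)/(d@n));print(nm,np.round(RK.T@(p-O0)*1000,1))
E
```

```text
jar near base [-218.8   42.1   -0. ]
jar left base [-200.3   12.8    0. ]
jar right base [-192.8   64.9   -0. ]
floor edge at jar [-262.    48.5    0. ]
```

>>> {"name": "send_rows", "arguments": {"deltas": [{"x": 1.0, "y": -0.3, "z": 1.2, "twist": 0}, {"x": 0.7, "y": -0.2, "z": 1.1, "twist": 0}]}}

```text
clock: 23.98
eef_pos: [0.5494, 0.1051, 0.1899]
orientation: [-2.98, 0.685, 1.474]
contact_force: [-0.4, 0.4, 0.8]
width: -0.0
```

```bash
python3 pu.py " -240,33" "-230,33"|tail -5; python3 - <<'E'
from h import *
im=snap("wrist","w22")
cv2.imwrite("pics/w22c.png",cv2.resize(cv2.imread("pics/w22.png")[60:340,150:430],None,fx=2.1,fy=2.1,interpolation=cv2.INTER_CUBIC))
E
```

```text
t 23.98 tcp [549.4 105.1 189.9] corner now rack [-248.8   33.6   29.6] off [ 8.9 12.3  9.2] toolz [-0.22  -0.606 -0.764] F rack [-0.7 -0.4  0.6]
 -240,33 world [552.2  95.8 189.8] tool cm [-0.69  0.45  0.51] rows 0.2
-230,33 world [552.5  86.5 186. ] tool cm [-1.17  0.72  1.35] rows 0.3
{'tip': 16.8, 'body_floor': 23.9, 'body_hood': 3.8, 'fing_hood': 31.8}
dir: rack x(1cm) [-0.47  0.26  0.84] rack y [ 0.11  0.96 -0.24] rack z [-0.87 -0.03 -0.48] world up [-0.63 -0.12 -0.76]
```

View pics/w22c.png

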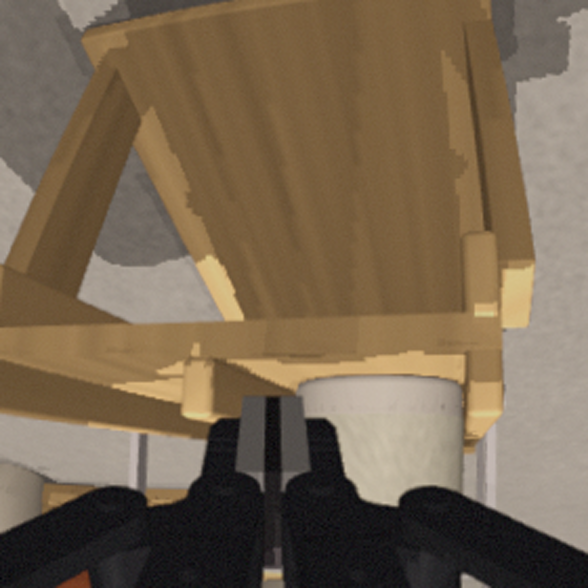

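```bash
python3 pu.py " -240,34,40" "-230,34,40" |tail -5
```

```text
t 24.02 tcp [548.2 104.8 188.5] corner now rack [-248.1   32.4   28.3] off [ 8.9 12.3  9.2] toolz [-0.223 -0.606 -0.763] F rack [ 0.2 -0.  -0.8]
 -240,34,40 world [556.2  95.6 190.7] tool cm [-0.8   0.93  0.21] rows 0.2
-230,34,40 world [556.5  86.3 187. ] tool cm [-1.28  1.2   1.05] rows 0.3
{'tip': 16.8, 'body_floor': 23.7, 'body_hood': 3.8, 'fing_hood': 31.8}
dir: rack x(1cm) [-0.47  0.27  0.84] rack y [ 0.1   0.96 -0.25] rack z [-0.87 -0.03 -0.48] world up [-0.63 -0.13 -0.76]
```

>>> {"name": "send_rows", "arguments": {"deltas": [{"x": -0.8, "y": 0.9, "z": 0.4, "twist": 0}, {"x": -0.5, "y": 0.3, "z": 0.7, "twist": 0}]}}

```text
clock: 24.28
eef_pos: [0.5576, 0.0856, 0.1872]
orientation: [-2.978, 0.686, 1.477]
contact_force: [-0.1, 0.3, 0.1]
width: 0.001
```

```bash
python3 pu.py " -230,33,40" "-220,33,40"|tail -5
```

```text
t 24.27 tcp [557.6  85.6 187.2] corner now rack [-229.5   41.1   34.4] off [ 8.9 12.4  9.2] toolz [-0.22  -0.607 -0.763] F rack [-0.4 -0.  -0. ]
 -230,33,40 world [556.5  86.6 186.1] tool cm [ 0.14 -0.11  0.05] rows 0.0
-220,33,40 world [556.9  77.4 182.3] tool cm [-0.33  0.15  0.89] rows 0.2
{'tip': 16.8, 'body_floor': 23.7, 'body_hood': 3.9, 'fing_hood': 31.8}
dir: rack x(1cm) [-0.47  0.26  0.84] rack y [ 0.1   0.96 -0.24] rack z [-0.87 -0.03 -0.48] world up [-0.63 -0.13 -0.76]
```

Corner at the modelled jar face, no contact yet. Advance in 1 cm steps along the lane.

>>> {"name": "send_rows", "arguments": {"deltas": [{"x": -0.4, "y": 0.2, "z": 0.9, "twist": 0}, {"x": -0.5, "y": 0.25, "z": 0.85, "twist": 0}]}}

```text
clock: 24.52
eef_pos: [0.5581, 0.0654, 0.1793]
orientation: [-2.98, 0.686, 1.475]
contact_force: [0.2, 1.4, -0.5]
width: -0.0
```

```bash
python3 pu.py " -200,33,40" |tail -4;python3 - <<'E'
from h import *
im=snap("wrist","w23")
cv2.imwrite("pics/w23c.png",cv2.resize(cv2.imread("pics/w23.png")[60:340,150:430],None,fx=2.1,fy=2.1,interpolation=cv2.INTER_CUBIC))
E
```

```text
t 24.52 tcp [558.1  65.4 179.3] corner now rack [-207.7   40.7   34.7] off [ 8.9 12.3  9.2] toolz [-0.22  -0.607 -0.764] F rack [-1.1  0.2 -1. ]
 -200,33,40 world [557.6  58.9 174.8] tool cm [-0.22  0.14  0.75] rows 0.1
{'tip': 16.8, 'body_floor': 23.8, 'body_hood': 3.9, 'fing_hood': 31.8}
dir: rack x(1cm) [-0.47  0.26  0.84] rack y [ 0.11  0.96 -0.24] rack z [-0.87 -0.03 -0.48] world up [-0.63 -0.12 -0.76]
```

View pics/w23c.png

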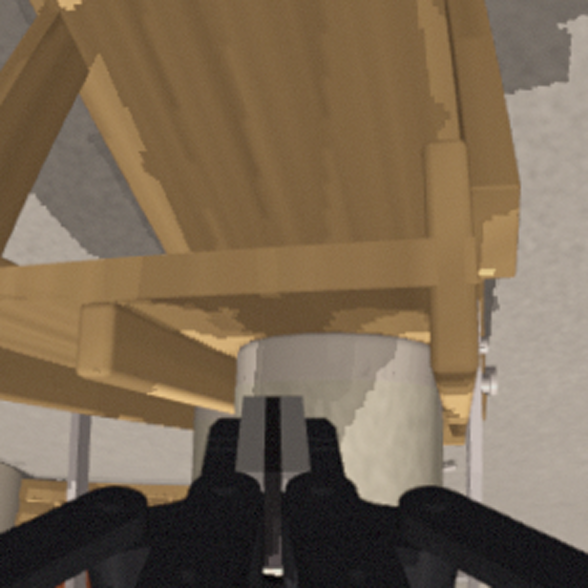

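>>> {"name": "send_rows", "arguments": {"deltas": [{"x": -0.45, "y": 0.25, "z": 0.85, "twist": 0}, {"x": -0.45, "y": 0.25, "z": 0.85, "twist": 0}]}}

```text
clock: 24.82
eef_pos: [0.5584, 0.0449, 0.1709]
orientation: [-2.98, 0.686, 1.474]
contact_force: [-0.2, -0.1, -0.8]
width: -0.001
```

```bash
python3 pu.py " -150,33,40" |tail -4;python3 - <<'E'
from h import *
im=snap("wrist","w24")
cv2.imwrite("pics/w24c.png",cv2.resize(cv2.imread("pics/w24.png")[60:340,150:430],None,fx=2.1,fy=2.1,interpolation=cv2.INTER_CUBIC))
E
```

```text
t 24.82 tcp [558.4  44.9 170.9] corner now rack [-185.6   40.1   34.7] off [ 8.9 12.3  9.2] toolz [-0.221 -0.607 -0.764] F rack [ 0.4 -0.2 -0.7]
 -150,33,40 world [559.5  12.5 156.1] tool cm [-1.54  0.93  3.07] rows 0.6
{'tip': 16.8, 'body_floor': 23.8, 'body_hood': 3.9, 'fing_hood': 31.8}
dir: rack x(1cm) [-0.47  0.27  0.84] rack y [ 0.11  0.96 -0.24] rack z [-0.87 -0.03 -0.48] world up [-0.63 -0.12 -0.76]
```

View pics/w24c.png

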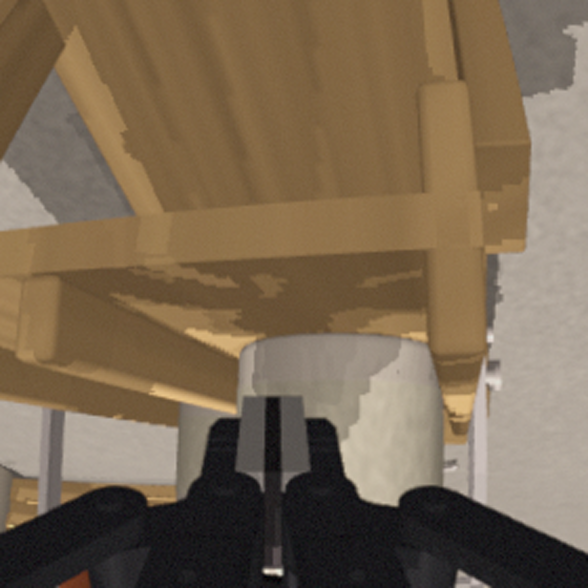

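>>> {"name": "send_rows", "arguments": {"deltas": [{"x": -0.45, "y": 0.25, "z": 0.85, "twist": 0}, {"x": -0.45, "y": 0.25, "z": 0.85, "twist": 0}, {"x": -0.4, "y": 0.2, "z": 0.75, "twist": 0}]}}

```text
clock: 25.25
eef_pos: [0.5586, 0.016, 0.1588]
orientation: [-2.979, 0.687, 1.474]
contact_force: [0.6, 0.9, 1.2]
width: -0.002
```

```bash
python3 pu.py " -130,33,40" |tail -4;python3 - <<'E'
from h import *
im=snap("wrist","w25")
cv2.imwrite("pics/w25c.png",cv2.resize(cv2.imread("pics/w25.png")[60:340,150:430],None,fx=2.1,fy=2.1,interpolation=cv2.INTER_CUBIC))
im=snap("top","t25")
cv2.imwrite("pics/t25c.png",cv2.resize(cv2.imread("pics/t25.png")[120:270,290:490],None,fx=3.5,fy=3.5,interpolation=cv2.INTER_CUBIC))
E
```

```text
t 25.25 tcp [558.6  16.  158.8] corner now rack [-154.2   39.3   34.2] off [ 8.9 12.3  9.2] toolz [-0.221 -0.608 -0.763] F rack [-1.3  0.7  0.8]
 -130,33,40 world [560.3  -6.  148.6] tool cm [-1.03  0.72  2.08] rows 0.4
{'tip': 16.7, 'body_floor': 23.7, 'body_hood': 3.9, 'fing_hood': 31.9}
dir: rack x(1cm) [-0.47  0.27  0.84] rack y [ 0.11  0.96 -0.25] rack z [-0.88 -0.03 -0.48] world up [-0.63 -0.12 -0.76]
```

View pics/w25c.png

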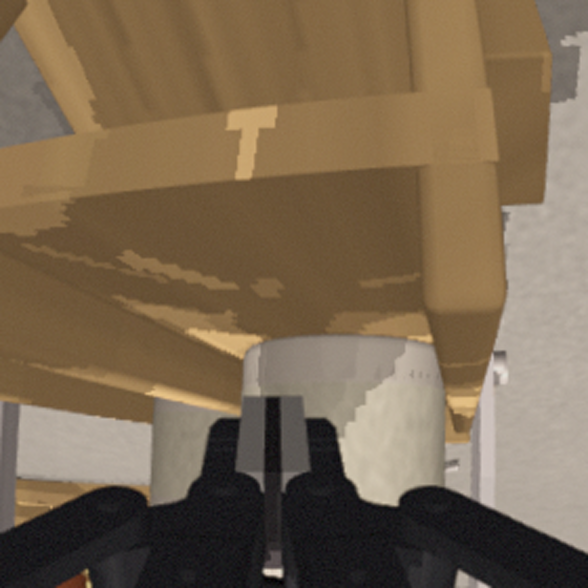

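View pics/t25c.png

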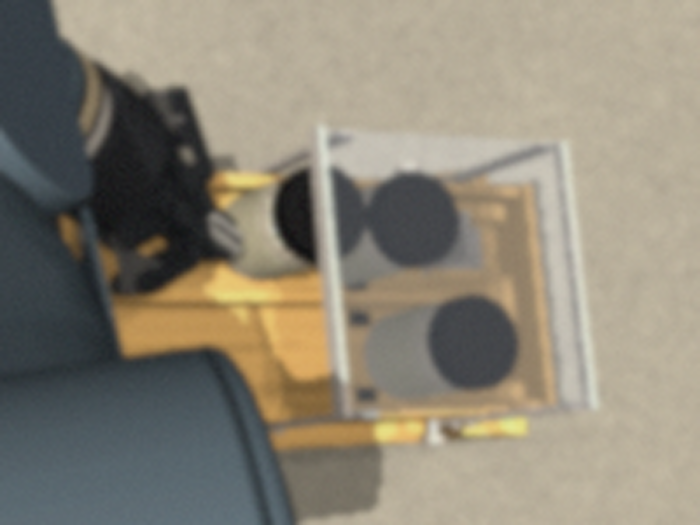

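>>> {"name": "send_rows", "arguments": {"deltas": [{"x": -0.45, "y": 0.3, "z": 0.8, "twist": 0}, {"x": -0.45, "y": 0.3, "z": 0.8, "twist": 0}]}}

```text
clock: 25.6
eef_pos: [0.5598, -0.0023, 0.151]
orientation: [-2.978, 0.687, 1.474]
contact_force: [-2.3, 1.8, 1.8]
width: 0.005
```

```bash
cat > look.py <<'E'
import sys
from h import *
n=sys.argv[1]
im=snap("top","t"+n)
cv2.imwrite(f"pics/t{n}c.png",cv2.resize(cv2.imread(f"pics/t{n}.png")[120:270,290:490],None,fx=3.5,fy=3.5,interpolation=cv2.INTER_CUBIC))
E
python3 pu.py " -130,33,40" |tail -4; python3 look.py 26
```

```text
t 25.6 tcp [559.8  -2.3 151. ] corner now rack [-134.3   39.7   33.9] off [ 8.9 12.3  9.2] toolz [-0.223 -0.607 -0.763] F rack [-2.4 -2.3  1. ]
 -130,33,40 world [560.3  -6.  148.6] tool cm [-0.13  0.15  0.4 ] rows 0.1
{'tip': 16.8, 'body_floor': 23.7, 'body_hood': 3.8, 'fing_hood': 31.8}
dir: rack x(1cm) [-0.47  0.27  0.84] rack y [ 0.11  0.96 -0.25] rack z [-0.87 -0.03 -0.48] world up [-0.63 -0.13 -0.76]
```

View pics/t26c.png

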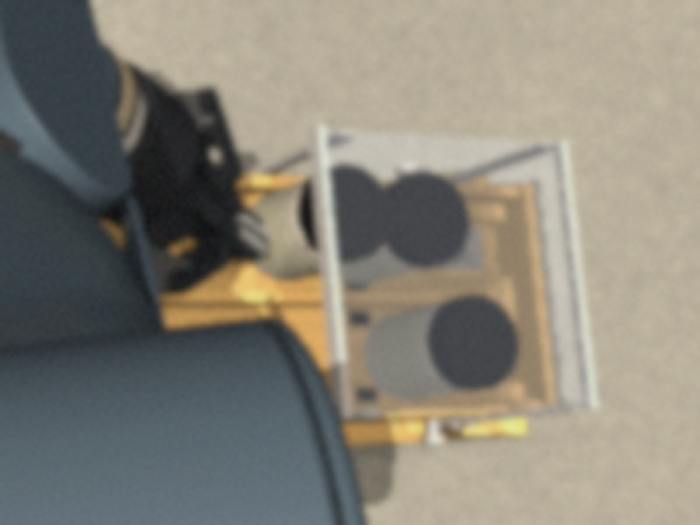

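>>> {"name": "send_rows", "arguments": {"deltas": [{"x": -0.4, "y": 0.25, "z": 0.75, "twist": 0}, {"x": -0.4, "y": 0.25, "z": 0.75, "twist": 0}]}}

```text
clock: 25.9
eef_pos: [0.559, -0.0203, 0.1436]
orientation: [-2.973, 0.689, 1.475]
contact_force: [-4.2, 2.8, 5.2]
width: -0.0
```

```bash
python3 pu.py " -115,33,40" |tail -4; python3 look.py 27
```

```text
t 25.9 tcp [559.  -20.3 143.6] corner now rack [-114.9   38.1   33.6] off [ 9.  12.3  9.2] toolz [-0.227 -0.607 -0.761] F rack [-4.7 -4.1  3.7]
 -115,33,40 world [560.8 -19.8 143. ] tool cm [ 0.08  0.18 -0.02] rows 0.0
{'tip': 16.7, 'body_floor': 23.4, 'body_hood': 3.7, 'fing_hood': 31.9}
dir: rack x(1cm) [-0.47  0.27  0.84] rack y [ 0.1   0.96 -0.25] rack z [-0.88 -0.03 -0.48] world up [-0.64 -0.13 -0.76]
```

View pics/t27c.png

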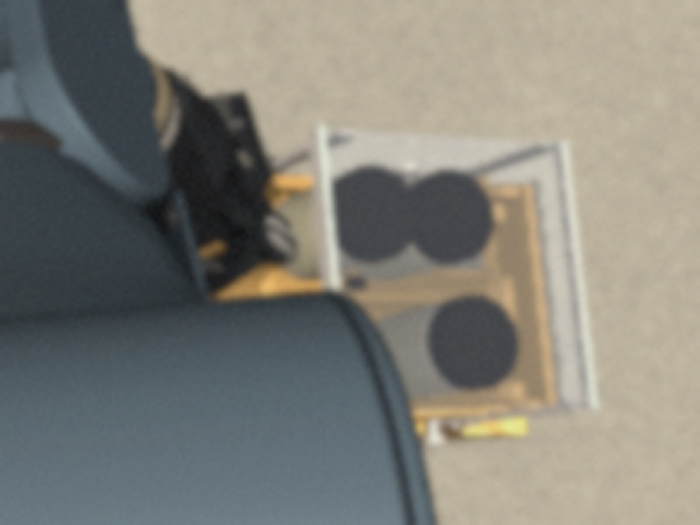

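>>> {"name": "send_rows", "arguments": {"deltas": [{"x": -0.15, "y": 0.15, "z": 0.25, "twist": 0}, {"x": -0.15, "y": 0.1, "z": 0.25, "twist": 0}]}}

```text
clock: 26.2
eef_pos: [0.5595, -0.0274, 0.1405]
orientation: [-2.971, 0.688, 1.475]
contact_force: [-2.1, 2.0, 1.3]
width: 0.0
```

```bash
python3 pu.py " -108,33,40" |tail -4; python3 look.py 28
```

```text
t 26.2 tcp [559.5 -27.4 140.5] corner now rack [-107.1   38.4   33.5] off [ 9.  12.3  9.2] toolz [-0.229 -0.607 -0.761] F rack [-2.4 -2.   0.4]
 -108,33,40 world [561.1 -26.3 140.4] tool cm [ 0.1   0.13 -0.09] rows 0.0
{'tip': 16.7, 'body_floor': 23.4, 'body_hood': 3.7, 'fing_hood': 31.9}
dir: rack x(1cm) [-0.47  0.27  0.84] rack y [ 0.1   0.96 -0.25] rack z [-0.88 -0.03 -0.48] world up [-0.64 -0.13 -0.76]
```

View pics/t28c.png

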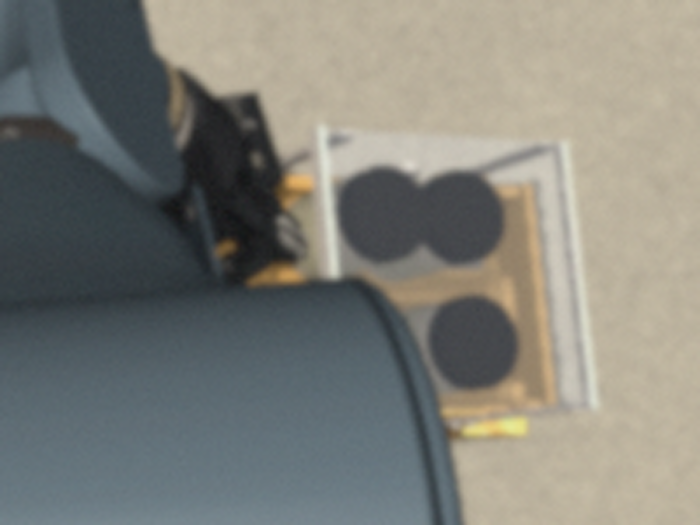

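```bash
cat > lids.py <<'E'
import sys
from clr import *
O0=np.array([.5374,-.1269,.0745])
def lids(fn):
    im=cv2.imread(fn);g=cv2.resize(cv2.cvtColor(im,cv2.COLOR_BGR2GRAY)[140:250,375:450],None,fx=6,fy=6,interpolation=cv2.INTER_CUBIC)
    c=cv2.HoughCircles(cv2.GaussianBlur(g,(9,9),2),cv2.HOUGH_GRADIENT,1.5,minDist=90,param1=60,param2=18,minRadius=66,maxRadius=84)
    n=RK[:,2];out=[]
    if c is None:return
    for u,v,r in c[0][:6]:
        px=((u+.5)/6-.5+375,(v+.5)/6-.5+140);o,d=ray("top",*px);o1=O0+n*.078;p=o+d*(((o1-o)@n)/(d@n));q=RK.T@(p-O0)*1000
        print(np.round(px,1),round(r/6,1),np.round(q,1))
for f in sys.argv[1:]:print(f);lids(f)
E
python3 lids.py pics/t26.png pics/t27.png pics/t28.png | grep -v -e lid -e trim -e top -e "^(" 
```

```text
[ 0.5373 -0.1288  0.0672  0.037 ] 2.1190419904393405
hung [-65.46897389  35.82625508  76.25576039] home [-29.12754066 -36.83438808  74.88795857]
pics/t26.png
[387.5 178.5] 11.8 [-117.7   41.1   78. ]
pics/t27.png
[395.2 179.5] 12.7 [-99.1  39.6  78. ]
[417.5 180. ] 11.9 [-43.5  40.4  78. ]
pics/t28.png
[399.  180.5] 13.6 [-90.1  37.8  78. ]
[420.7 182. ] 13.8 [-35.6  36.4  78. ]
```

```bash
python3 - <<'E' | tail -3
from clr import *
O0=np.array([.5374,-.1269,.0745]);n=RK[:,2]
im=cv2.imread("pics/t28.png");g=im.max(axis=2)
m=(g[205:235,408:445]<75).astype(np.uint8);k,l,s,c=cv2.connectedComponentsWithStats(m)
i=1+np.argmax(s[1:,4]);print(s[i],c[i]+[408,205])
for px in (c[i]+[408,205],(424.9,217.5)):
    o,d=ray("top",*px);o1=O0+n*.078;p=o+d*(((o1-o)@n)/(d@n));print(np.round(RK.T@(p-O0)*1000,1))
E
```

```text
[ 6  5  9 19 40] [417.35  219.725]
[-53.6 -42.9  78. ]
[-33.9 -38.4  78. ]
```

>>> {"name": "send_rows", "arguments": {"deltas": [{"x": -0.06, "y": 0.04, "z": 0.1, "twist": 0}]}}

```text
clock: 26.38
eef_pos: [0.5595, -0.0286, 0.14]
orientation: [-2.971, 0.688, 1.475]
contact_force: [-2.7, 4.4, 3.3]
width: -0.001
```

```bash
python3 pu.py|grep corner
```

```text
t 26.38 tcp [559.5 -28.6 140. ] corner now rack [-105.8   38.3   33.4] off [ 9.  12.3  9.2] toolz [-0.229 -0.607 -0.761] F rack [-5.5 -2.6  1.4]
```

>>> {"name": "send_rows", "arguments": {"deltas": [{"x": -0.06, "y": 0.04, "z": 0.1, "twist": 0}]}}

```text
clock: 26.5
eef_pos: [0.5595, -0.0288, 0.1398]
orientation: [-2.971, 0.687, 1.474]
contact_force: [-3.8, 7.5, 5.2]
width: -0.003
```

```bash
python3 pu.py|grep corner; python3 look.py 29;python3 lids.py pics/t29.png | tail -3
```

```text
t 26.5 tcp [559.5 -28.8 139.8] corner now rack [-105.5   38.3   33.3] off [ 9.  12.3  9.2] toolz [-0.229 -0.606 -0.762] F rack [-9.  -3.5  1.9]
pics/t29.png
[398.7 181. ] 13.8 [-90.9  36.8  78. ]
[421.5 180. ] 12.0 [-33.1  40.7  78. ]
```

View pics/t29c.png

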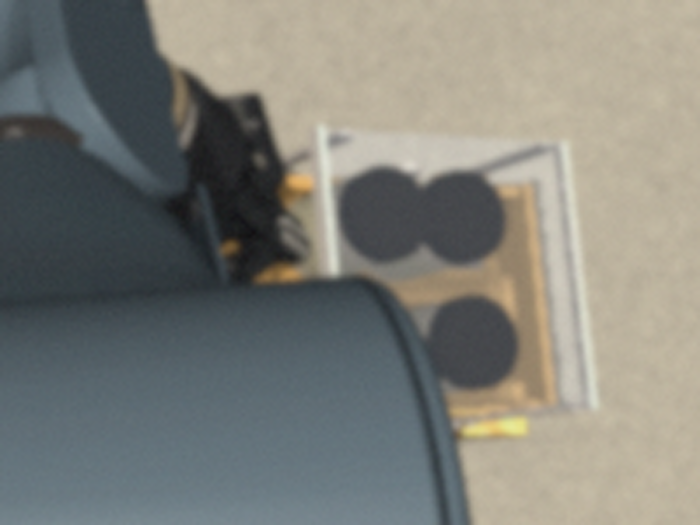

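>>> {"name": "send_rows", "arguments": {"deltas": [{"x": 0.1, "y": -0.06, "z": -0.2, "twist": 0}, {"x": 0.47, "y": -0.27, "z": -0.84, "twist": 0}, {"x": 1, "y": -0.5, "z": -1.7, "twist": 0}]}}

```text
clock: 26.92
eef_pos: [0.5609, 0.0018, 0.1522]
orientation: [-2.976, 0.687, 1.473]
contact_force: [0.8, -0.7, 0.3]
width: 0.004
```

```bash
python3 pu.py|grep corner; python3 - <<'E'
from h import *
im=snap("wrist","w30");im=snap("top","t30")
cv2.imwrite("pics/w30c.png",cv2.resize(cv2.imread("pics/w30.png")[60:340,150:430],None,fx=2.1,fy=2.1,interpolation=cv2.INTER_CUBIC))
cv2.imwrite("pics/t30c.png",cv2.resize(cv2.imread("pics/t30.png")[120:270,290:490],None,fx=3.5,fy=3.5,interpolation=cv2.INTER_CUBIC))
E
python3 lids.py pics/t30.png | tail -3
```

```text
t 26.93 tcp [560.9   1.8 152.2] corner now rack [-138.5   40.9   33.4] off [ 9.  12.3  9.2] toolz [-0.225 -0.606 -0.763] F rack [0.6 0.7 0.5]
[399.5 181. ] 13.8 [-89.   36.8  78. ]
[420.7 182.2] 13.8 [-35.7  35.9  78. ]
[410.  156.7] 13.8 [-56.9  89.5  78. ]
```

View pics/w30c.png

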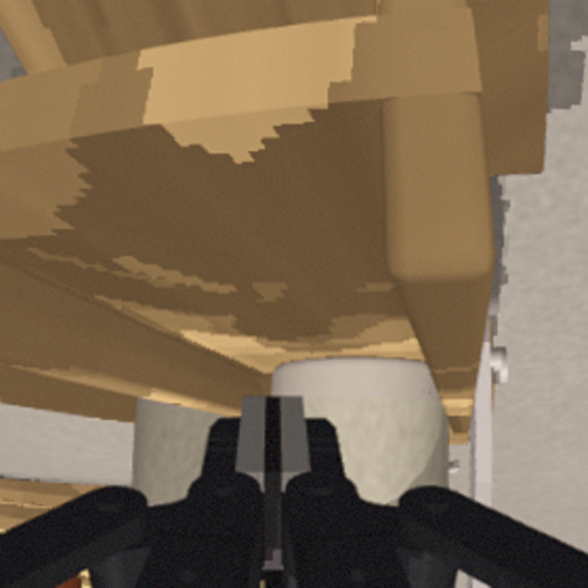

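View pics/t30c.png

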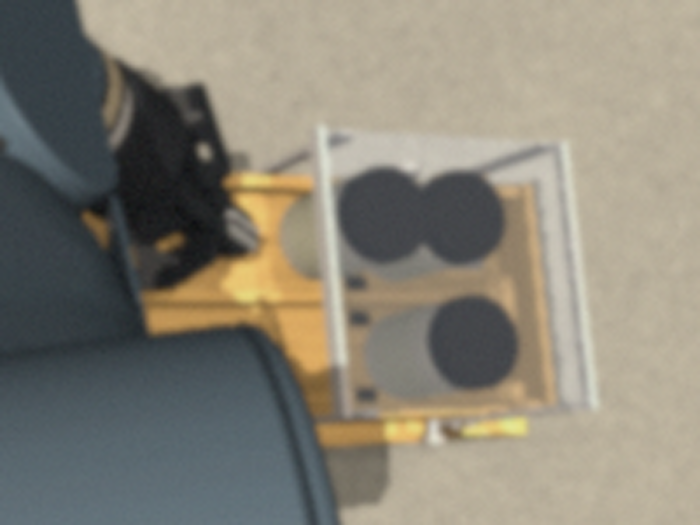

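```bash
python3 - <<'E' | tail -12
from clr import *
O0=np.array([.5374,-.1269,.0745])
a=np.mean([read_camera("top").astype(float) for _ in range(5)],axis=0)[:,:,::-1]
np.save("avg.npy",a)
g=cv2.GaussianBlur(a.max(axis=2),(3,3),.6)
def pr(x,y,z=78):return np.array(proj("top",RK@(np.array([x,y,z])/1000)+O0))
# lid: radius search by edge profile along rays from guess
def fit(c0,angs,r0=12.7):
    pts=[]
    for t in angs:
        rr=np.arange(9,17,.1);xs=c0[0]+rr*np.cos(t);ys=c0[1]+rr*np.sin(t)
        pf=cv2.remap(g.astype(np.float32),xs.astype(np.float32)[None],ys.astype(np.float32)[None],cv2.INTER_LINEAR)[0]
        i=np.argmax(np.gradient(pf));pts.append((xs[i],ys[i]))
    p=np.array(pts,np.float32)
    A=np.c_[2*p,np.ones(len(p))];s,res,_,_=np.linalg.lstsq(A,(p**2).sum(1),rcond=None)
    for _ in range(3):
        r=np.sqrt(s[2]+s[0]**2+s[1]**2);e=abs(np.hypot(*(p-s[:2]).T)-r);k=e<.6
        s=np.linalg.lstsq(A[k],(p[k]**2).sum(1),rcond=None)[0]
    return s[:2],r,k.sum()
D=np.deg2rad
# right/top halves with clean edges (avoid neighbour + body): angles measured image
h=fit(np.array([421.6,182]),D(np.r_[-100:60:5]));m=fit(np.array([425,217.6]),D(np.r_[-100:60:5]));s=fit(np.array([399.5,181]),D(np.r_[-140:-50:5,100:140:5]))
print("hung",h,"home",m,"spare",s)
n=RK[:,2]
for k,c in(("hung",h[0]),("home",m[0]),("spare",s[0])):
    o,d=ray("top",*c);o1=O0+n*.078;p=o+d*(((o1-o)@n)/(d@n));print(k,np.round(RK.T@(p-O0)*1000,1))
print("pred delta hung-home px if equal x",pr(-28,36)-pr(-28,-36),"meas",h[0]-m[0],"px per mm",(pr(-27,36)-pr(-28,36)))
E
```

```text
sideL top up end outer [-0.8  0.1  1.3]
sideR top up end [ 1.3 -2.  -3.1]
home lid [1.1 0.8 3.1]
hung [-65.46897389  35.82625508  76.25576039] home [-29.12754066 -36.83438808  74.88795857]
(-205, 36, 0) [0.5662 0.0625 0.144 ]
(0, 36, 0) [ 0.5733 -0.1275  0.0672]
(-250, 36, 0) [0.5647 0.1042 0.1609]
hung (array([420.05658495, 182.15701658]), np.float64(13.756522952470348), np.int64(31)) home (array([422.67408861, 218.10681949]), np.float64(14.816048238632245), np.int64(30)) spare (array([399.23446245, 180.89544391]), np.float64(13.533277597535546), np.int64(25))
hung [-37.3  35.9  78. ]
home [-39.7 -39.6  78. ]
spare [-89.6  37.   78. ]
pred delta hung-home px if equal x [ -3.41097156 -34.10527359] meas [ -2.61750366 -35.94980291] px per mm [0.38540546 0.01421045]
```

>>> {"name": "send_rows", "arguments": {"deltas": [{"x": 1.9, "y": -1, "z": -3.4, "twist": 0}, {"x": 1.9, "y": -1, "z": -3.4, "twist": 0}, {"x": -0.5, "y": -0.5, "z": -5, "twist": 0}, {"x": -3.5, "y": -0.8, "z": -4.5, "twist": 0}, {"x": -3.5, "y": -0.8, "z": -4.5, "twist": 0}]}}

```text
clock: 27.9
eef_pos: [0.5631, 0.1072, 0.3372]
orientation: [-2.954, 0.692, 1.484]
contact_force: [1.4, 0.8, -1.1]
width: 0.001
```

```bash
python3 go.py 430 420 350; python3 - <<'E'
from h import *
import pickle
pickle.dump(camera_info("wrist"),open("w31.pkl","wb"))
im=snap("wrist","w31");snap("side","s31")
E
```

```text
t 27.9 tcp [563.1 107.2 337.2] yaw 85.0 toolz [-0.2407 -0.6082 -0.7564] F [ 1.37  0.78 -1.05] w 0.001 q [ 0.266  0.598  1.197 -0.566  1.786  0.423]
tool shift cm [ 22.28 -19.46 -16.79] rows 5.4425322611555895
```

View pics/w31.png

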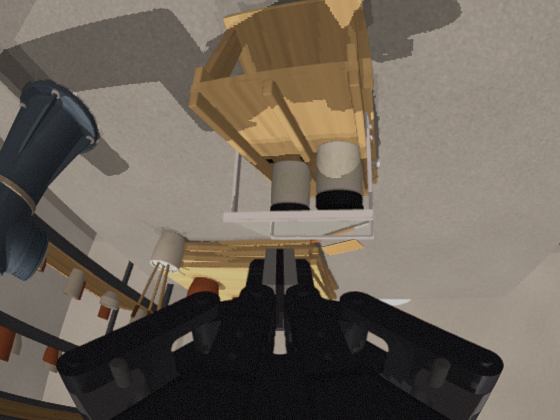

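View pics/s31.png

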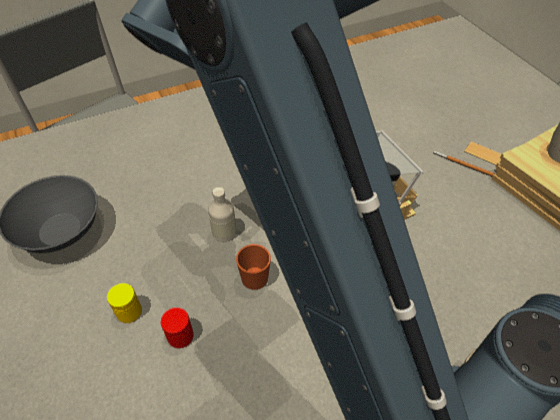

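```bash
python3 go.py 560 100 460;python3 go.py 420 -350 460
```

```text
t 28.0 tcp [566.  107.6 343.1] yaw 84.26 toolz [-0.2292 -0.6066 -0.7613] F [ 0.85 -0.23  1.46] w -0.002 q [ 0.266  0.592  1.189 -0.567  1.786  0.425]
tool shift cm [-8.06 -1.94 -8.3 ] rows 1.8770273750015942
t 28.0 tcp [566.  107.6 343.1] yaw 84.26 toolz [-0.2292 -0.6066 -0.7613] F [ 0.85 -0.23  1.46] w -0.002 q [ 0.266  0.592  1.189 -0.567  1.786  0.425]
tool shift cm [-43.71  -6.32  22.2 ] rows 7.909188348607962
```

>>> {"name": "send_rows", "arguments": {"deltas": [{"x": -4, "y": -1, "z": -4.2, "twist": 0}, {"x": -4, "y": -1, "z": -4.2, "twist": 0}, {"x": -5, "y": -0.8, "z": 2.5, "twist": 0}, {"x": -5, "y": -0.8, "z": 3.5, "twist": 0}, {"x": -5, "y": -0.8, "z": 3.5, "twist": 0}]}}

```text
clock: 28.62
eef_pos: [0.5033, -0.0699, 0.4835]
orientation: [-2.968, 0.69, 1.479]
contact_force: [-0.1, -0.9, 0.6]
width: -0.001
```

```bash
python3 go.py 420 -350 480
```

```text
t 28.62 tcp [503.3 -69.9 483.5] yaw 84.76 toolz [-0.2297 -0.6088 -0.7593] F [-0.06 -0.95  0.58] w -0.001 q [-0.     0.316  1.281 -0.672  1.782  0.089]
tool shift cm [-21.87  -2.45  19.23] rows 4.675899984772267
```

>>> {"name": "send_rows", "arguments": {"deltas": [{"x": -4.4, "y": -0.5, "z": 3.8, "twist": 0}, {"x": -4.4, "y": -0.5, "z": 3.8, "twist": 0}, {"x": -4.4, "y": -0.5, "z": 3.8, "twist": 0}, {"x": -4.4, "y": -0.5, "z": 3.8, "twist": 0}, {"x": -4.4, "y": -0.5, "z": 3.8, "twist": 0}]}}

```text
clock: 29.25
eef_pos: [0.4135, -0.3592, 0.4792]
orientation: [-2.962, 0.689, 1.482]
contact_force: [1.1, 0.4, 0.3]
width: 0.0
```

```bash
python3 go.py; python3 - <<'E'
from h import *
a=np.mean([read_camera("side").astype(float) for _ in range(3)],axis=0)[:,:,::-1].astype(np.uint8)
cv2.imwrite("pics/s32.png",a)
cv2.imwrite("pics/s32c.png",cv2.resize(a[110:260,265:445],None,fx=4,fy=4,interpolation=cv2.INTER_CUBIC))
b=np.mean([read_camera("top").astype(float) for _ in range(3)],axis=0)[:,:,::-1].astype(np.uint8)
cv2.imwrite("pics/t32.png",b)
cv2.imwrite("pics/t32c.png",cv2.resize(b[140:260,300:475],None,fx=4.4,fy=4.4,interpolation=cv2.INTER_CUBIC))
E
```

```text
t 29.25 tcp [ 413.5 -359.2  479.2] yaw 84.89 toolz [-0.2336 -0.6072 -0.7594] F [1.05 0.41 0.25] w 0.0 q [-0.572  0.208  1.442 -0.706  1.377 -0.318]
```

View pics/s32c.png

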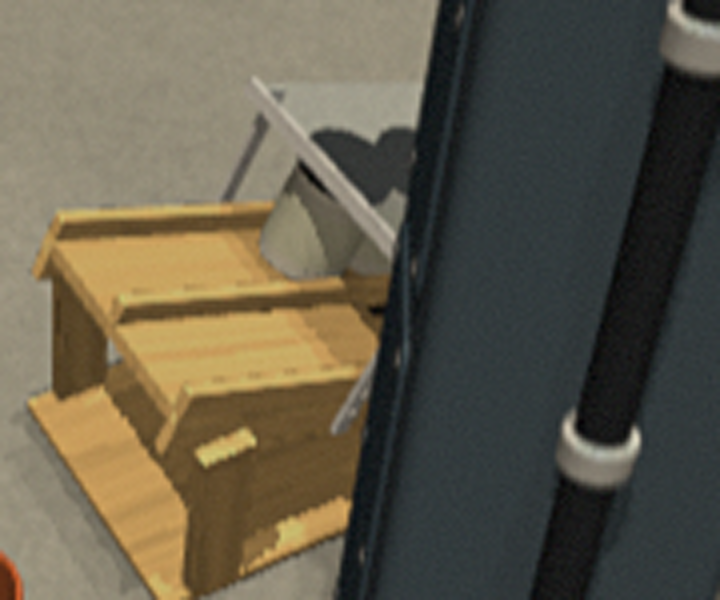

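View pics/t32c.png

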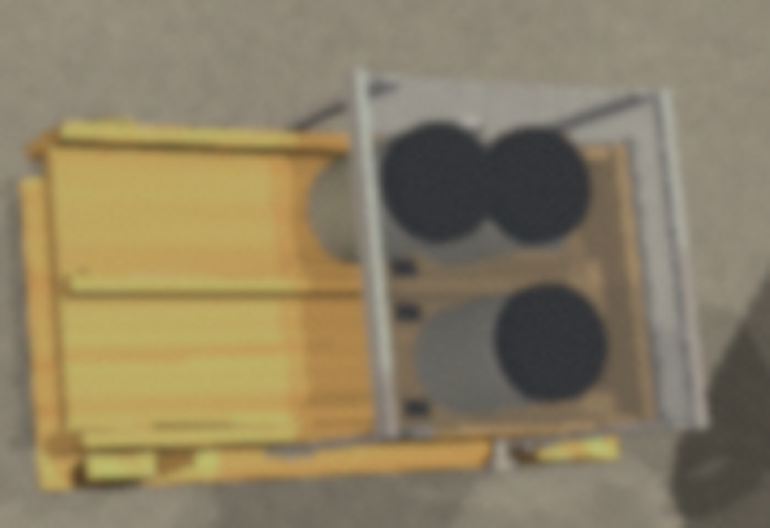

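```bash
python3 - <<'E'
import cv2,numpy as np
for n in ("26","27","28","29","30","32"):
    g=cv2.imread(f"pics/t{n}.png").astype(float).max(axis=2)
    L=[];R=[]
    p=g[178:185].mean(axis=0)   # rows through lid centres
    # left edge between 380..398: falling through 85 ; right edge 424..440 rising
    def cross(a,b,up,th=75):
        for i in range(a,b):
            v0,v1=p[i],p[i+1]
            if (up and v0<th<=v1) or (not up and v0>=th>v1):return i+(th-v0)/(v1-v0)
    print(n,"p",np.round(p[383:390]),"left",cross(378,400,False),"right",cross(418,445,True), "home R", [round(float(x)) for x in g[214:221].mean(axis=0)[434:442]])
E
```

```text
26 p [201. 193. 149. 100.  78.  75.  74.] left 387.8695652173913 right 420.625 home R [74, 75, 78, 97, 125, 140, 146, 147]
27 p [204. 194. 149.  99.  78.  75.  75.] left 390.0 right 421.25 home R [75, 75, 79, 99, 126, 141, 148, 149]
28 p [208. 208. 172. 121.  86.  76.  74.] left 388.2857142857143 right None home R [76, 76, 79, 99, 126, 143, 148, 150]
29 p [209. 209. 177. 130.  92.  77.  74.] left 388.65384615384613 right None home R [76, 75, 79, 99, 126, 143, 148, 149]
30 p [205. 204. 170. 120.  84.  73.  73.] left 387.84415584415586 right 431.25 home R [73, 74, 77, 96, 124, 140, 145, 148]
32 p [160. 159. 132.  93.  65.  56.  55.] left 386.6340206185567 right 433.2635135135135 home R [56, 56, 58, 71, 91, 103, 106, 107]
```

```bash
python3 - <<'E'
import cv2,numpy as np
for n in ("28","29","30","32"):
    g=cv2.imread(f"pics/t{n}.png").astype(float).max(axis=2)
    p=g[179:186].mean(axis=0); q=g[214:222].mean(axis=0)
    def edge(p,a,b):
        lo=p[a:a+3].mean();hi=p[b-2:b+1].mean();th=(lo+hi)/2
        i=next(i for i in range(a,b) if p[i]<th<=p[i+1]);return i+(th-p[i])/(p[i+1]-p[i])
    print(n,np.round(p[428:440]),"hung R",round(edge(p,424,439),2),"home R",round(edge(q,426,441),2))
E
```

```text
28 [ 76.  76.  75.  75.  77.  95. 123. 141. 146. 148. 150. 158.] hung R 433.67 home R 437.44
29 [ 76.  75.  76.  76.  77.  88. 115. 135. 144. 150. 151. 159.] hung R 434.0 home R 437.44
30 [ 74.  75.  74.  75.  75.  89. 116. 135. 143. 145. 149. 156.] hung R 433.84 home R 437.45
32 [ 56.  56.  56.  56.  57.  68.  90. 105. 111. 113. 115. 121.] hung R 433.83 home R 437.47
```

```bash
python3 - <<'E'
from h import *
from cell import order
print(np.abs(readout.read_state()["joint_vel"]).max())
print(order.finish_job())
E
```

```text
0.023595647562902
the job is handed in; nothing more can be done
None
```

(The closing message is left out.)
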